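Run gesso beads into a frame moulding's bead groove

TASK

Pick up the pouring tray of beads, rest its nose against the moulding's tall back rail, in the stretch of groove between where the row will end and the follower, and tip it there so that all six beads run out in single file into the groove and down to the end stop. Then set the tray back down flat on the bench and slide the follower down the groove until the six beads are closed up tight, and let go. Lose no beads, and leave the other things on the bench where they are.

Things in the scene. Friction and masses are not known exactly. Their poses are not given: they have to be found in the camera images.
- moulding: Brown wooden picture-frame moulding, 382 mm long, fixed on a plywood rest. Origin: middle of its groove's floor at the face of the end stop (pale block in the groove's low end), 44 mm above the bench. x = level, across the groove to the tall back rail; y = along the groove, uphill 3.5 degrees; z = out of the groove. Groove square, 25 mm wide, 16 mm deep, up to y = 352 mm.
- rail_face (a point): On the guide rail, i.e. the face of the moulding's tall back rail along the far side of the groove: moulding x = 12.5 mm, y = 190 mm, z = 28 mm. The rail's round top is at z = 42 mm and runs the whole length.
- near_edge (a point): Upper edge of the groove on the robot's side: moulding x = -12.5 mm, y = 190 mm, z = 16 mm. From here a flat land runs back to x = -30 mm, then the moulding falls away to the lower sight edge at x = -53 mm.
- follower (a joint): How far (m) the follower, a pale hardwood block filling the groove, has been slid downhill: 0 = top, 0.165 at most. It slides stiffly (1.5 N) and stays where it is left. Its front face is at moulding y = 0.275 minus this value; with six tight beads between it and the end stop it reads 0.143.
- follower_grip (a point): On the follower's upright finger tab, to be gripped or pushed: 14 mm thick along the groove, 24 mm wide across it, top at moulding z = 90 mm; this point, on its middle line, is at z = 72 mm and 15 mm uphill of the follower's front face.
- tray_grip (a point): Centre of the cross-bar of the loose plywood pouring tray (about 0.25 kg, near its centre of mass): bar 12 mm thick along tray x, 20 mm high, 84 mm long along tray y, centre 72 mm above the tray's underside. Axes of the tray: x = to the spout, y = to its long straight side, z = up. The tray reaches 65 mm back and 150 mm forward of the bar; walls 30 mm high.
- tray_lip (a point): Middle of the spout's end, on its floor (4 mm thick): 126 mm ahead of the bar's centre (tray x), 24 mm to the straight side (tray y), 56 mm below it. Beads drop off here. Spout 28 mm wide; its floor sweeps up 12 degrees from the flat pan, so beads stay in a level tray and run out when it is tilted nose down by more, freely at about 24 degrees.
- tray_nose (a point): Mid-height of the tip of the tray's nose: the straight side (4 mm thick, from 4 mm below to 22 mm above the spout's floor) runs on 24 mm past the lip in line with that floor. 147 mm ahead of the bar's centre, 40 mm to the straight side, 42 mm below it. With the nose touching the guide rail and the straight side uphill, the lip lies at the groove's near edge and beads drop between lip and rail.
- bead0_center (a point): Centre of one of six equal off-white beads, 22 mm across, 12 g, which start loose in the tray; they roll freely.
- bead1_center (a point): Centre of one of six equal off-white beads, 22 mm across, 12 g, which start loose in the tray; they roll freely.
- bead2_center (a point): Centre of one of six equal off-white beads, 22 mm across, 12 g, which start loose in the tray; they roll freely.
- bead3_center (a point): Centre of one of six equal off-white beads, 22 mm across, 12 g, which start loose in the tray; they roll freely.
- bead4_center (a point): Centre of one of six equal off-white beads, 22 mm across, 12 g, which start loose in the tray; they roll freely.
- bead5_center (a point): Centre of one of six equal off-white beads, 22 mm across, 12 g, which start loose in the tray; they roll freely.
- glue: Bystander, leave alone: white glue bottle, 56 mm across, 150 mm tall; origin at its underside.
- gesso: Bystander, leave alone: grey gesso jar with white cap, 72 mm across, 85 mm tall; origin at its underside.
- brush: Bystander, leave alone: flat brush lying down, 200 mm long; origin at its underside.
- corner: Bystander, leave alone: dark L-shaped moulding corner sample, 120 mm each way, 30 mm high; origin at its underside.
- square: Bystander, leave alone: small try square lying flat, wooden stock 100 mm, steel blade 150 mm; origin at its underside.
Things that resemble listed ones, but are neither listed nor needed, are in the scene too. What is shaped like the part that bears tray_grip but pink is not meant.

How it is judged:
On the way, in this order (a step that is already met when the one before it is completed fails the run):
1. the tray is tilted nose down by 10 degrees or more with its nose at the guide rail (within 10 mm), over the groove uphill of where the row will end (x of tray_nose in the frame of moulding between 0.0025 and 0.03 m and y of tray_nose in the frame of moulding between 0.14 and 0.27 m and z of tray_nose in the frame of moulding between 0 and 0.06 m and angle between tray_nose's own z axis and vertical above 0.175 rad), for 0.2 s.
2. all six beads are down in the groove (x of bead0_center in the frame of moulding between -0.006 and 0.006 m and y of bead0_center in the frame of moulding between 0 and 0.27 m and z of bead0_center in the frame of moulding between 0.006 and 0.0155 m and x of bead1_center in the frame of moulding between -0.006 and 0.006 m and y of bead1_center in the frame of moulding between 0 and 0.27 m and z of bead1_center in the frame of moulding between 0.006 and 0.0155 m and x of bead2_center in the frame of moulding between -0.006 and 0.006 m and y of bead2_center in the frame of moulding between 0 and 0.27 m and z of bead2_center in the frame of moulding between 0.006 and 0.0155 m and x of bead3_center in the frame of moulding between -0.006 and 0.006 m and y of bead3_center in the frame of moulding between 0 and 0.27 m and z of bead3_center in the frame of moulding between 0.006 and 0.0155 m and x of bead4_center in the frame of moulding between -0.006 and 0.006 m and y of bead4_center in the frame of moulding between 0 and 0.27 m and z of bead4_center in the frame of moulding between 0.006 and 0.0155 m and x of bead5_center in the frame of moulding between -0.006 and 0.006 m and y of bead5_center in the frame of moulding between 0 and 0.27 m and z of bead5_center in the frame of moulding between 0.006 and 0.0155 m), for 0.2 s.
At the end, for the whole second after the job is handed in: Six beads on the groove's floor in one closed row from the end stop (centres within 6 mm of its middle, the last within 130 mm of the stop); follower within 6 mm of where six tight beads put it; tray flat on the bench; bystanders within 40 mm of where they were (x of bead0_center in the frame of moulding between -0.006 and 0.006 m and y of bead0_center in the frame of moulding between 0 and 0.13 m and z of bead0_center in the frame of moulding between 0.006 and 0.0155 m and x of bead1_center in the frame of moulding between -0.006 and 0.006 m and y of bead1_center in the frame of moulding between 0 and 0.13 m and z of bead1_center in the frame of moulding between 0.006 and 0.0155 m and x of bead2_center in the frame of moulding between -0.006 and 0.006 m and y of bead2_center in the frame of moulding between 0 and 0.13 m and z of bead2_center in the frame of moulding between 0.006 and 0.0155 m and x of bead3_center in the frame of moulding between -0.006 and 0.006 m and y of bead3_center in the frame of moulding between 0 and 0.13 m and z of bead3_center in the frame of moulding between 0.006 and 0.0155 m and x of bead4_center in the frame of moulding between -0.006 and 0.006 m and y of bead4_center in the frame of moulding between 0 and 0.13 m and z of bead4_center in the frame of moulding between 0.006 and 0.0155 m and x of bead5_center in the frame of moulding between -0.006 and 0.006 m and y of bead5_center in the frame of moulding between 0 and 0.13 m and z of bead5_center in the frame of moulding between 0.006 and 0.0155 m and value of joint follower above 0.137 m and velocity of joint follower below 0.01 m/s and height (world z) of tray_grip between 0.066 and 0.078 m and angle between tray_grip's own z axis and vertical below 0.06 rad and distance of each of glue, gesso, brush, corner, square from where it was at the start of the episode below 0.04 m); the robot touches nothing.
It fails at once if another thing on the bench (glue, gesso, brush, corner sample or square) is moved more than 40 mm (distance of any of glue, gesso, brush, corner, square from where it was at the start of the episode above 0.04 m).
It also fails if it takes over 72 s, if anything falls off the work surface, if the arm or the gripper's body presses on something with over 40 N, if the wrist force passes 120 N, or if a joint passes its speed limit or range.

ROBOT

A 6-joint arm with a two-finger parallel gripper is mounted at the origin on the work surface. World frame = base frame: x ahead of the robot, y to its left, z up, the work surface at z = 0. Lengths are in m, angles in rad, forces in N, time in s.
With the tool pointing down it reaches from about 0.35 to 0.725 m from the base axis. Payload 6 kg.
Tool frame: the origin (TCP) lies midway between the tips of the shut fingers; the grasp point (between the pads) lies 19 mm behind it (robot.grip_point_offset is the distance from the TCP to the grasp point, in m); z points along the fingers, x is the direction in which the jaws open and shut, and the axes are right-handed (so a half turn about z gives the same grasp; the last joint's range is limited). The gripper opens to 85 mm and grips with 20 to 120 N. Pads are 22 mm wide; open, the fingers measure 114 mm over their backs; the gripper's body (76 mm by 85 mm) begins 54 mm behind the grasp point. The pads swing forward as they close: fully open they stand 13 mm farther back than shut.
Start: joints at [-0.965, 0.04, 0.085, 0, -1.615, -0.334], TCP at [0.161, -0.578, 0.231] pointing down, gripper open.
Joint ranges: [-2.56, 2.56], [-1.29, 2.01], [-1.08, 1.49], [-3.29, 1.98], [-2.81, -0.18], [-2.99, 2.99]. Speed limits (rad/s): [2.57, 2.57, 3.01, 3.14, 3.14, 3.14].

INTERFACE

Orientations are given as a unit quaternion [x, y, z, w].
In Python, from rig import robot gives the robot as it stands. The module is installed in compiled form; this text tells all that it offers.
- The arm moves only by the tool drive_tool, never from a script. Its argument "series" is a list of rows, each a list of 3 entries, a list of its own where there are three numbers: the shift along the world's x, y, z in m, then the turn, a rotation vector about the world's x, y, z in degrees, then the finger opening in m, from 0 to 0.0854. In form: [[[tx, ty, tz], [ax, ay, az], grip], ...]. A call has 1 to 12 rows; each row shifts and turns the pose as measured when the row begins; what a row does not reach is not made up. A row lasts 1/12 s, in which the tool goes at most 41.7 mm and 7.16 degrees, less where a joint would pass 70% of its speed; a pose out of reach is approached as far as the arm can. A call is refused whole if a number of a shift passes 0.0417 or a number of a turn 7.16, either way. A call with a gripper value outside its range is refused whole. The fingers move at their own pace and stop on an object; "squeeze" is the grip in N (left out, the last holds). Time passes only in rows, so rows that do not move let the fingers close. It gives the time, the measured TCP pose, the force and the opening at its end, in the units of the state.
- robot.read_state(): the state, without advancing time (a new reading comes with each control period).
- robot.snapshot(name): name is "scene" or "top"; returns the picture (400x640x3 uint8, red, green, blue); there is no depth.
- robot.camera_info(name): a dict with "intrinsics" (3x3 intrinsics, pixels), "k1" (the pictures are not rectified: a ray, as slopes to the right and down, at radius r is drawn at 1 + k1 r^2 times it, then the intrinsics apply), "view" (4x4, takes a point from world to camera coordinates). Camera axes: x right, y down, z forward; pixel columns grow to the right and rows downward; lengths in m; the calibration is good to about 2 mm. A picture is of the moment at which its call begins. camera_info takes no time and is no camera call.
- robot.job_done(): hands the job in, once; it reports no verdict.
Trained networks look in the newest picture that a camera, given by its name, has taken for a name from the list of things; names that differ only in an ending like _2 or _b are one class to them, and where a whole thing is asked for, a point or a joint stands for the part that bears it (a point fixed in the world has none). Each returns a list of dicts, best first, with "conf" (0 to 1); they miss things now and then, are a little off and sometimes report something else, mostly with a low value. They report only what shows in the picture. A call takes as long as a camera call. They do not tell look-alikes from the thing itself.
- robot.trace(camera, query): "mask" (400x640 bool, what is visible of it) and "point" ([row, column] in pixels, amid what is visible of it).
- robot.landmark_of(camera, query): "point" ([row, column] in pixels: a listed point, or the origin of a listed thing).
The state is a dict: "time": time; "joints": joint angles; "dq": joint speeds; "joint_efforts": joint torques, N m; "tcp_pos": TCP position; "tcp_rot": TCP orientation; "wrist_force": force on the tool from outside, world axes, zero at the start; "ft_torque": the same for the moment, N m; "grip_width": finger opening in m.
Only numpy, scipy, OpenCV 4.12 (cv2) and the standard library are available. Lean on these libraries where they do the work, as an engineer would, in place of code of your own. Each camera call takes 0.05 s, during which the arm holds its last target.

## Working session

There is one attempt and no reset: what is moved stays moved. The work goes in short steps, Python scripts to look and compute and a tool call to move; the robot and the scene stay as the last step left them, time stands still between calls to the robot, and variables do not carry over. Pictures are saved under pics/ and viewed, and the job is handed in when it is done.

Besides the shell and the picture viewer there is one more tool, called after "Request:" as name(argument=value, ...), one argument or row to a line, values as JSON. drive_tool: Moves the arm, as the interface text tells. Its arguments: {"type":"object","properties":{"series":{"type":"array","items":{"type":"array"}},"squeeze":{"type":"number"}},"required":["series"]}

```bash
mkdir -p pics; ls; python3 - <<'E'
from rig import robot
import cv2
for n in("scene","top"):
    im=robot.snapshot(n); cv2.imwrite(f"pics/{n}0.png",im[:,:,::-1])
    print(n,robot.camera_info(n))
s=robot.read_state(); print(s['time'],s['tcp_pos'],s['tcp_rot'],s['grip_width'])
E
```

```text
pics
scene {'intrinsics': array([[502.89562586,   0.        , 322.42204779],
       [  0.        , 502.89562586, 193.69454675],
       [  0.        ,   0.        ,   1.        ]]), 'k1': -0.15197715724416105, 'view': array([[-0.03399739,  0.99918577, -0.02172498,  0.00570438],
       [ 0.5999348 ,  0.00301775, -0.80004321, -0.2212146 ],
       [-0.79932623, -0.04023295, -0.59954891,  1.86125475],
       [ 0.        ,  0.        ,  0.        ,  1.        ]])}
top {'intrinsics': array([[402.21009024,   0.        , 325.45536039],
       [  0.        , 402.21009024, 199.28119962],
       [  0.        ,   0.        ,   1.        ]]), 'k1': -0.02939572120191584, 'view': array([[-0.01170501, -0.99948627,  0.029836  ,  0.0114927 ],
       [-0.98707501,  0.00678   , -0.16011546,  0.49602608],
       [ 0.15983092, -0.03132453, -0.98664728,  1.07674443],
       [ 0.        ,  0.        ,  0.        ,  1.        ]])}
0.1 [ 0.16107085 -0.57766132  0.23034644] [ 6.04780004e-01  7.96392143e-01  4.39326333e-04 -7.12763693e-04] 0.08547957831923315
```

View pics/scene0.png

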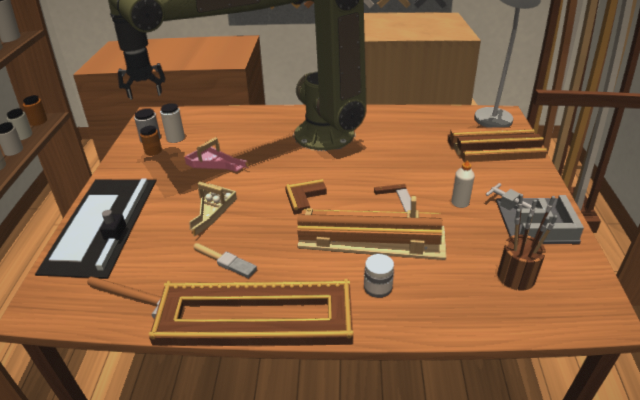

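View pics/top0.png

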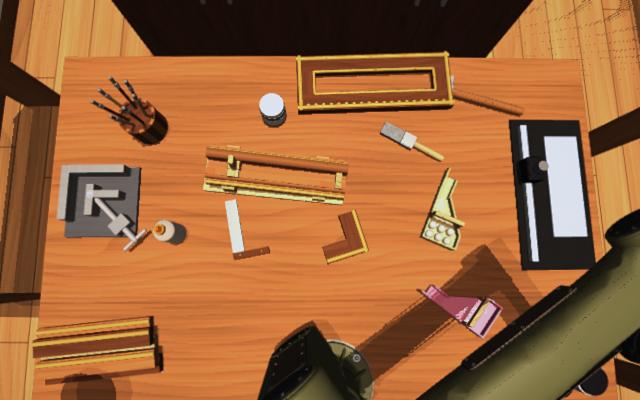

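```bash
cat > h.py <<'E'
from rig import robot
import numpy as np, cv2
from scipy.optimize import least_squares
from scipy.spatial.transform import Rotation as R
CI={n:robot.camera_info(n) for n in("scene","top")}
def proj(n,P):
    c=CI[n];P=np.atleast_2d(P);q=P@c['view'][:3,:3].T+c['view'][:3,3]
    s=q[:,:2]/q[:,2:];r2=(s**2).sum(1,keepdims=True)
    s=s*(1+c['k1']*r2);K=c['intrinsics']
    return np.c_[s[:,0]*K[0,0]+K[0,2],s[:,1]*K[1,1]+K[1,2]]  # col,row
def onplane(n,col,row,z):
    f=lambda p:(proj(n,[p[0],p[1],z])[0]-[col,row])
    return least_squares(f,[0.45,0]).x
def tri(obs):
    f=lambda p:np.concatenate([proj(n,p)[0]-uv for n,uv in obs])
    r=least_squares(f,[0.45,0,0.05]);return r.x,np.abs(r.fun).max()
# moulding: params x,y of origin, yaw (x axis dir). slope 3.5deg uphill along y
def Rm(yaw): return R.from_euler('z',yaw).as_matrix()@R.from_euler('x',np.deg2rad(3.5)).as_matrix()
def mw(p,m): return Rm(p[2])@np.asarray(m,float)+np.array([p[0],p[1],0.044])
def snap(name,crop=None,scale=1,out=None,pts=None):
    im=robot.snapshot(name)[:,:,::-1].copy()
    if crop: x0,y0,x1,y1=crop
    else: x0,y0,x1,y1=0,0,640,400
    v=cv2.resize(im[y0:y1,x0:x1],None,fx=scale,fy=scale,interpolation=cv2.INTER_CUBIC)
    if pts is not None:
        for c,r in pts: cv2.circle(v,(int((c-x0+.5)*scale),int((r-y0+.5)*scale)),3,(255,0,255),1)
    cv2.imwrite(out,v);return im
E
python3 - <<'E'
from h import *
for n in("scene","top"):
    print(n)
    snap(n,(380,150,520,350) if n=="top" else (170,130,270,260),4 if n=="scene" else 3,f"pics/tray_{n}.png")
    snap(n,(190,130,360,220) if n=="top" else (280,170,460,270),4,f"pics/mould_{n}.png")
    for q in("moulding","rail_face","near_edge","follower_grip","tray_grip","tray_lip","tray_nose"):
        print(q,[(np.round(d['point'][::-1],1).tolist(),round(d['conf'],2)) for d in robot.landmark_of(n,q)])
print(robot.read_state()['time'])
E
```

```text
scene
moulding [([307.9, 222.3], 0.56)]
rail_face [([375.6, 220.7], 0.64), ([414.3, 204.6], 0.32)]
near_edge [([379.1, 219.1], 0.8)]
follower_grip [([414.7, 202.3], 0.54)]
tray_grip [([207.2, 145.6], 0.8), ([208.1, 184.6], 0.58)]
tray_lip [([194.7, 228.9], 0.88), ([239.8, 167.3], 0.65), ([377.6, 285.9], 0.55)]
tray_nose [([247.7, 168.0], 0.73)]
top
moulding [([336.1, 179.5], 0.95), ([436.4, 238.6], 0.65)]
rail_face [([264.3, 163.4], 0.63)]
near_edge [([265.4, 176.0], 0.76), ([450.3, 218.1], 0.17)]
follower_grip [([231.9, 159.5], 0.79)]
tray_grip [([447.7, 215.7], 0.93), ([480.1, 313.1], 0.56)]
tray_lip [([446.6, 179.4], 0.9), ([426.4, 288.9], 0.81), ([444.3, 240.1], 0.62)]
tray_nose [([419.4, 290.0], 0.88), ([444.8, 165.1], 0.8)]
1.0
```

```bash
python3 - <<'E'
import cv2,numpy as np
a=cv2.imread('pics/tray_scene.png');b=cv2.imread('pics/tray_top.png');print(a.shape,b.shape)
h=max(a.shape[0],b.shape[0]);f=np.zeros((600,800,3),np.uint8)
f[:520,:400]=a[:520,:400];b=cv2.resize(b,(400,571));f[:571,400:]=b
cv2.imwrite('pics/t1.png',f)
a=cv2.imread('pics/mould_scene.png');b=cv2.imread('pics/mould_top.png')
f=np.zeros((600,800,3),np.uint8)
a=cv2.resize(a,None,fx=.8,fy=.8)[:300];b=cv2.resize(b,None,fx=.8,fy=.8)[:290]
f[:a.shape[0],:a.shape[1]]=a;f[310:310+b.shape[0],:b.shape[1]]=b
cv2.imwrite('pics/m1.png',f)
E
```

```text
(520, 400, 3) (600, 420, 3)
```

View pics/t1.png

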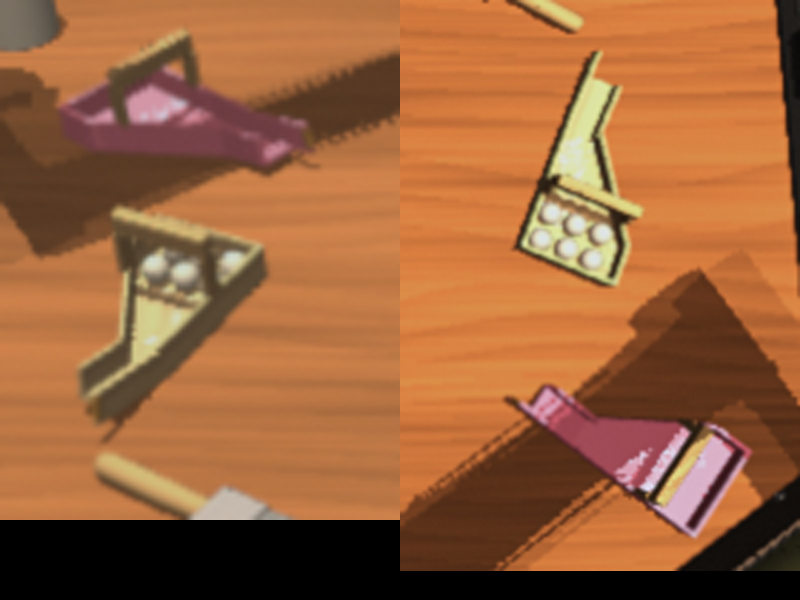

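View pics/m1.png

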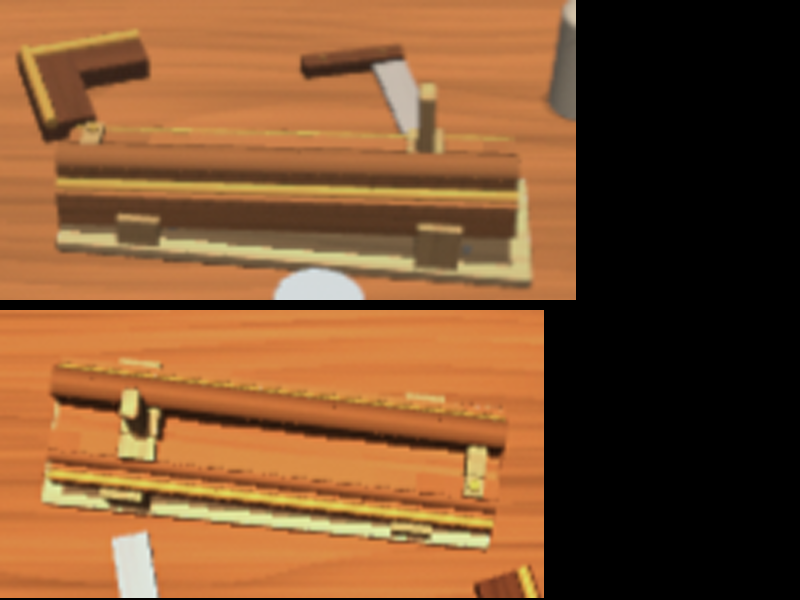

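```bash
cat > fit.py <<'E'
from h import *
M={'moulding':[0,0,0],'rail_face':[.0125,.19,.028],'near_edge':[-.0125,.19,.016],'follower_grip':[0,.29,.072]}
obs=[('top','moulding',(336.1,179.5)),('scene','moulding',(307.9,222.3)),('top','rail_face',(264.3,163.4)),('scene','rail_face',(375.6,220.7)),
('top','near_edge',(265.4,176)),('scene','near_edge',(379.1,219.1)),('top','follower_grip',(231.9,159.5)),('scene','follower_grip',(414.7,202.3))]
f=lambda p:np.concatenate([proj(n,mw(p,M[q]))[0]-uv for n,q,uv in obs])
r=least_squares(f,[.5,-.1,-.1],loss='soft_l1');pm=r.x
T={'grip':[0,0,.072],'lip':[.126,.024,.016],'nose':[.147,.040,.030]}
def tw(p,t): return R.from_euler('z',p[2]).as_matrix()@np.asarray(t,float)+[p[0],p[1],0]
obt=[('top','grip',(447.7,215.7)),('scene','grip',(208.1,184.6)),('top','lip',(446.6,179.4)),('scene','lip',(194.7,228.9)),('top','nose',(444.8,165.1))]
g=lambda p:np.concatenate([proj(n,tw(p,T[q]))[0]-uv for n,q,uv in obt])
rt=least_squares(g,[.4,-.3,-.2],loss='soft_l1');pt=rt.x
if __name__=='__main__':
    print(pm,f(pm).reshape(-1,2).round(1).tolist());print(pt,g(pt).reshape(-1,2).round(1).tolist())
    L=[(0,0,0),(-.0125,0,.016),(.0125,0,.016)]+[(x,y,z) for y in np.linspace(0,.352,9) for x,z in((-.0125,.016),(-.0125,0),(-.03,.016),(.0125,.016))]+[(0.012*i,.283,.09) for i in(-1,1)]+[(0.012*i,.297,.09) for i in(-1,1)]
    L=[mw(pm,l) for l in L]
    Tt=[(0.006,.042,.082),(.006,-.042,.082),(-.006,.042,.082),(-.006,-.042,.082),(-.065,.042,.03),(.15,.042,.042),(.126,.024,.016),(.126,.038,.016),(.126,.010,.016),(-.065,-.042,.03)]
    Tt=[tw(pt,t) for t in Tt]
    for n,c1,c2 in(('top',(190,130,350,220),(400,150,500,260)),('scene',(280,170,460,270),(170,150,270,250))):
        snap(n,c1,4,f'pics/fm_{n}.png',proj(n,L));snap(n,c2,4,f'pics/ft_{n}.png',proj(n,Tt))
    a=[cv2.imread(f'pics/f{k}_{n}.png') for k in 'mt' for n in('top','scene')]
    for k in(0,2):
        w=np.zeros((600,800,3),np.uint8)
        if k==0:
            x,y=[cv2.resize(q,None,fx=.75,fy=.75) for q in a[:2]];w[:x.shape[0],:x.shape[1]]=x;w[290:290+y.shape[0],:y.shape[1]]=y
        else: w[:440,:400]=a[2][:440];w[:400,400:]=a[3]
        cv2.imwrite(f'pics/fit{k}.png',w)
E
python3 fit.py
```

```text
[ 0.55355082 -0.02409107 -0.11457648] [[0.2, -0.8], [0.8, -1.3], [4.0, 0.2], [1.3, -2.6], [2.0, -2.4], [-1.5, -3.4], [-4.0, -0.0], [0.6, 0.7]]
[ 0.43942485 -0.32504726 -0.35770645] [[0.9, 1.5], [1.2, 3.6], [0.3, -3.4], [0.9, 1.5], [0.5, 1.3]]
```

View pics/fit0.png

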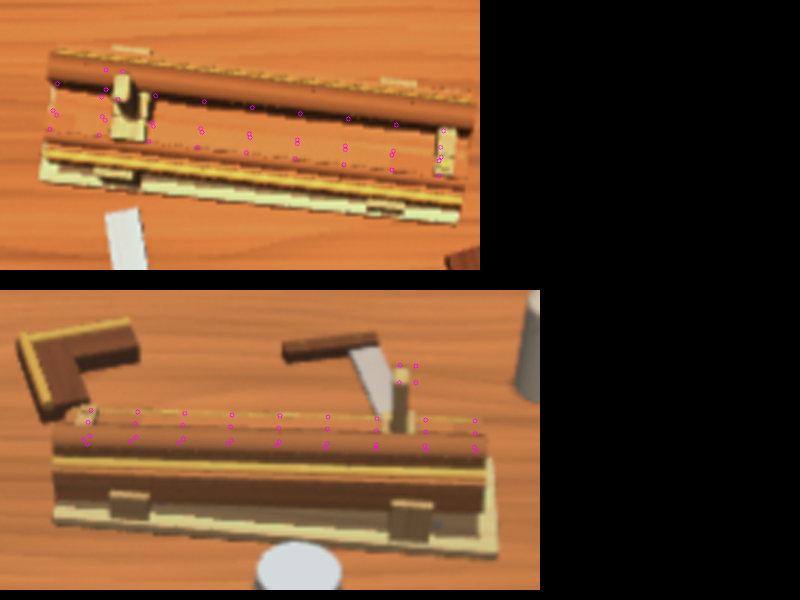

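View pics/fit2.png

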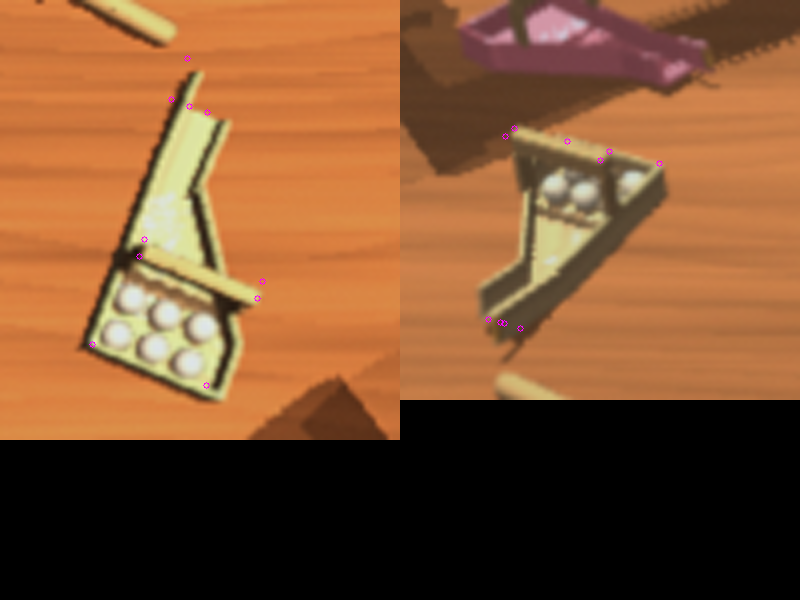

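```bash
cat > crop.py <<'E'
from h import *
def grid(im,crop,s,out):
    x0,y0,x1,y1=crop
    v=cv2.resize(im[y0:y1,x0:x1],None,fx=s,fy=s,interpolation=cv2.INTER_CUBIC)
    for x in range((x0+9)//10*10,x1,10):
        X=int((x-x0+.5)*s);cv2.line(v,(X,0),(X,v.shape[0]),(255,255,255) if x%50 else (0,255,255),1);cv2.putText(v,str(x),(X+1,9),0,.32,(255,255,0),1)
    for y in range((y0+9)//10*10,y1,10):
        Y=int((y-y0+.5)*s);cv2.line(v,(0,Y),(v.shape[1],Y),(255,255,255) if y%50 else (0,255,255),1);cv2.putText(v,str(y),(1,Y-1),0,.32,(255,255,0),1)
    cv2.imwrite(out,v)
E
python3 - <<'E'
from crop import *
a=cv2.imread('pics/top0.png');b=cv2.imread('pics/scene0.png')
grid(a,(195,140,275,200),10,'pics/g1.png');grid(a,(290,150,360,210),10,'pics/g2.png')
grid(b,(290,190,370,250),10,'pics/g3.png');grid(b,(380,190,450,250),10,'pics/g4.png')
E
```

```text
(no output)
```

View pics/g1.png

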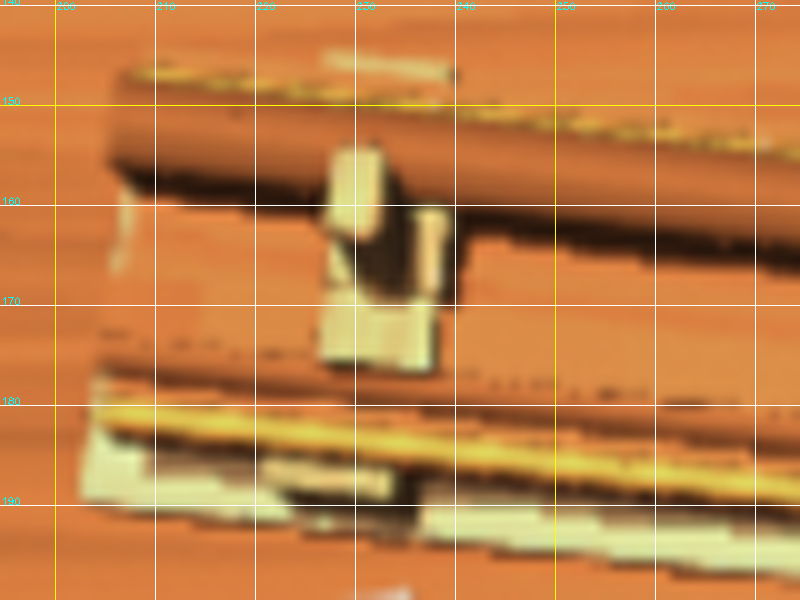

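View pics/g2.png

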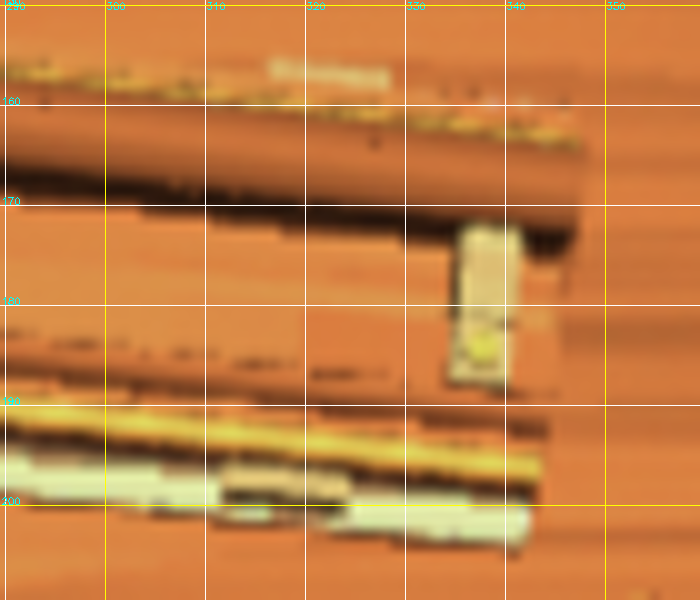

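View pics/g3.png

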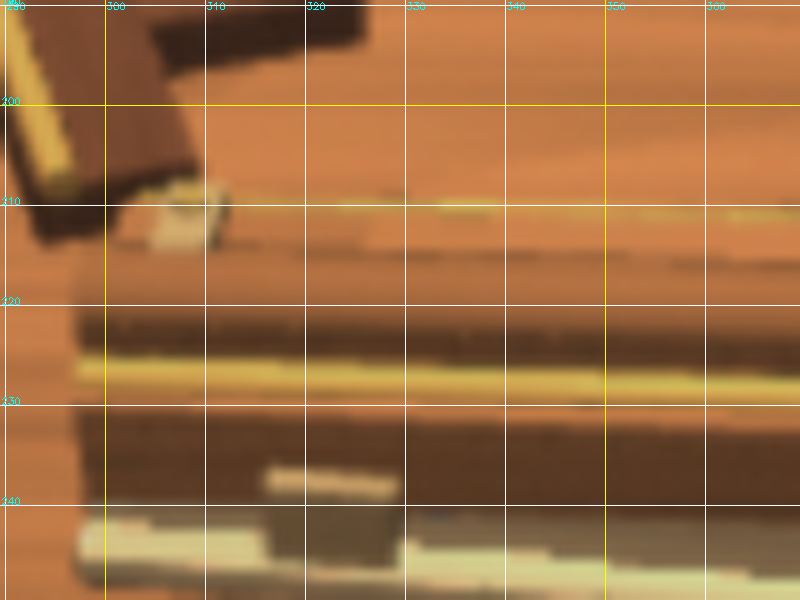

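View pics/g4.png

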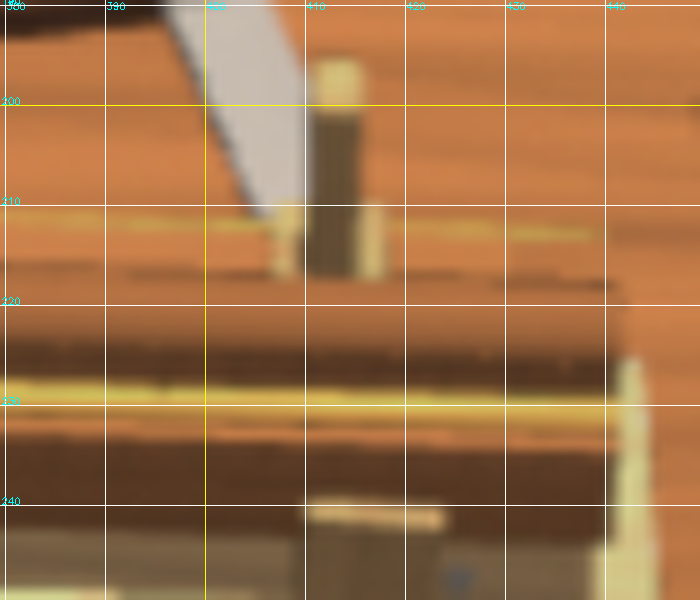

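```bash
cat > fitm.py <<'E'
from h import *
from fit import obs,M
pts=[]
for n,m,uv,w in [('top',(0,.29,.09),(229.8,158.5),2),('scene',(0,.29,.09),(413.2,198),2)]: pts.append((n,m,uv,w))
def res(p,full=False):
    q=p[:3];o=[]
    for n,m,uv,w in pts:o.append(w*(proj(n,mw(q,m))[0]-uv))
    for n,k,uv in obs:o.append(.5*(proj(n,mw(q,M[k]))[0]-uv))
    def line(n,x,z,P,w=1):
        A=proj(n,mw(q,(x,.352,z)))[0];B=proj(n,mw(q,(x,-.03,z)))[0];d=(B-A)/np.linalg.norm(B-A);nn=np.array([-d[1],d[0]])
        o.append(w*(np.array(P)-A)@nn)
        return A,B
    A,B=line('top',p[3],p[4],[(210,146.8),(230,149.4),(250,152),(346,163.7)]);o.append([A[0]-206.5,B[0]-347.5])
    A,B=line('top',-.053,p[5],[(205,180.5),(270,188.7),(343,196.5)]);o.append([A[0]-204,B[0]-343.5])
    A,B=line('scene',-.053,p[5],[(330,210),(370,211),(438,213)])
    # stop face
    o.append([2*(proj('top',mw(q,(0,0,.02)))[0][0]-335.2), 2*(proj('scene',mw(q,(0,0,.02)))[0][0]-311.5)])
    A,B=line('scene',p[3],p[4],[(300,226.5),(400,228.5),(440,230.3)]);o.append([A[0]-441.5,B[0]-297.5])
    return np.concatenate([np.ravel(v) for v in o])
r=least_squares(res,[.55,-.024,-.115,.03,.03,.0],loss='soft_l1');pm=r.x[:3]
if __name__=='__main__':
    print(r.x);print(r.fun.round(1))
E
python3 fitm.py
```

```text
[ 0.55624796 -0.01961435 -0.10996174  0.04039845  0.01728912  0.00061312]
[-9.5 -2.7  8.3 -0.3 -0.7 -0.9  1.2 -0.3  1.2 -0.2  1.5 -1.1  0.2 -1.5
  0.1 -1.5 -2.9 -0.3  1.2  0.5 -0.4 -0.2  0.1  0.4  1.8  0.  -1.4 -0.5
 -0.9  0.5  0.2 -0.1 -0.1 -0.4  0.7 -4.  -0.5  0.4 -0.2 -0.9 -1.3]
```

```bash
sed -i "s/q=p\[:3\];o=\[\]/q=p[:3];o=[];pts=[('top',(0,.29-p[6],.09),(229.8,158.5),2),('scene',(0,.29-p[6],.09),(413.2,198),2)]/; s/for n,k,uv in obs:/for n,k,uv in obs[:6]:/; s/.03,.03,.0\]/.03,.03,.0,.01]/" fitm.py; cat >> fitm.py <<'E'
    q=pm;f=r.x[6]
    L=[(x,y,z) for y in np.linspace(-.03,.352,9) for x,z in((-.0125,.016),(-.03,.016),(.0125,.028))]+[(0.012*i,.283-f,.09) for i in(-1,1)]+[(0.012*i,.297-f,.09) for i in(-1,1)]+[(-.0125,0,.016),(.0125,0,.016)]
    L=[mw(pm,l) for l in L]
    for i,(n,c1) in enumerate((('top',(190,135,360,205)),('scene',(285,180,455,250)))):
        snap(n,c1,4.7,f'pics/fz_{n}.png',proj(n,L))
E
python3 fitm.py
```

```text
[ 0.55700637 -0.01782374 -0.10939022  0.04003709  0.01750698  0.00092041
  0.01317152]
[-0.4 -1.9 -0.6 -0.2 -1.  -1.   1.5 -0.3  0.8 -0.3  1.9 -1.  -0.2 -1.6
  0.4 -1.4 -0.4 -0.1  0.1  0.5  1.1 -0.6 -1.2 -0.3 -0.7 -0.2 -0.5  0.
 -0.  -0.4 -0.6 -2.7 -0.4  0.4 -0.2 -0.2 -0.6]
```

View pics/fz_top.png

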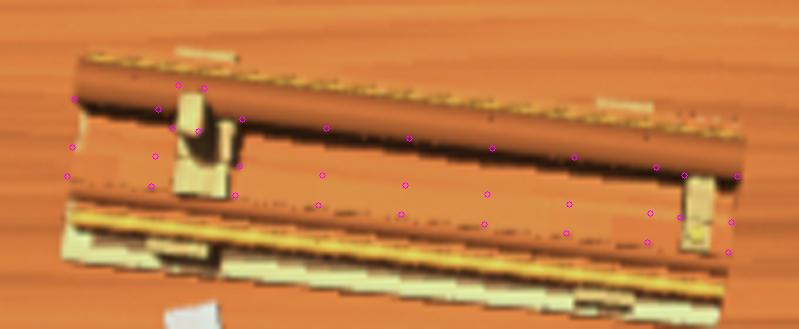

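View pics/fz_scene.png

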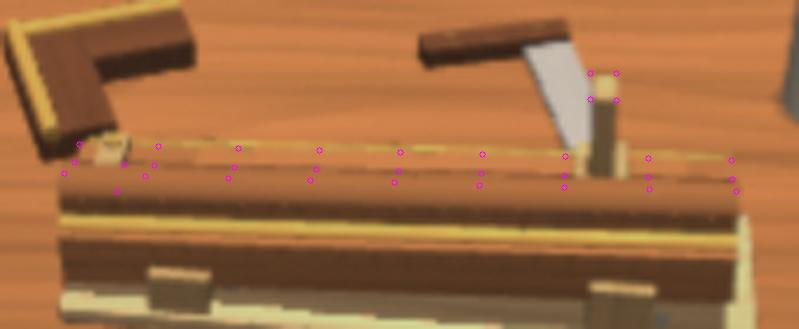

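```bash
sed -i "s/-.053,p\[5\]/p[7],p[5]/g; s/.0,.01\]/.0,.01,-.053]/; s/obs\[:6\]/[obs[i] for i in (0,2,4)]/" fitm.py; python3 fitm.py
```

```text
[ 0.55384198 -0.01711337 -0.11331209  0.04242528  0.01753806  0.00208842
  0.01360398 -0.04843368]
[-0.6 -0.2 -0.6 -1.2 -1.1 -0.5  0.7  0.1 -0.3 -1.2 -0.2 -0.   0.1  0.1
  1.  -0.7 -0.2  0.5 -0.2 -0.4 -0.6  0.   0.1 -0.1 -1.1 -2.1 -0.7  0.5
 -0.1 -0.1 -0.5]
```

View pics/fz_top.png

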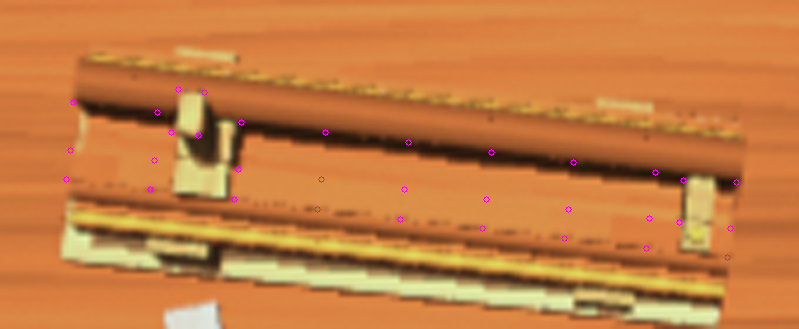

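View pics/fz_scene.png

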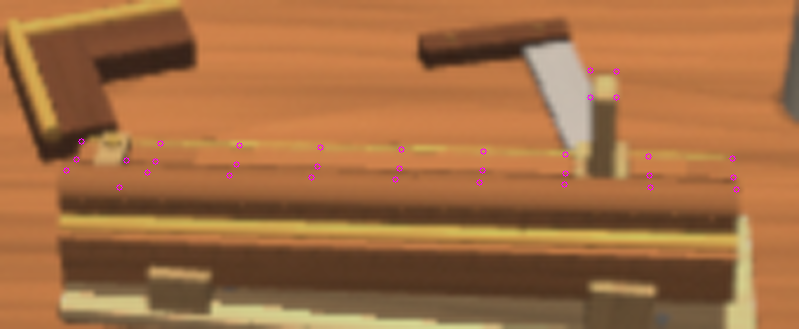

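```bash
python3 - <<'E'
from crop import *
a=cv2.imread('pics/top0.png');b=cv2.imread('pics/scene0.png')
grid(a,(410,160,475,255),6.3,'pics/g5.png');grid(b,(180,170,250,240),8,'pics/g6.png')
x=cv2.imread('pics/g5.png');y=cv2.imread('pics/g6.png');w=np.zeros((600,800,3),np.uint8)
x=x[:,:400];y=cv2.resize(y,(400,400));w[:x.shape[0],:x.shape[1]]=x[:600];w[:400,400:]=y;cv2.imwrite('pics/g7.png',w)
E
```

```text
(no output)
```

View pics/g7.png

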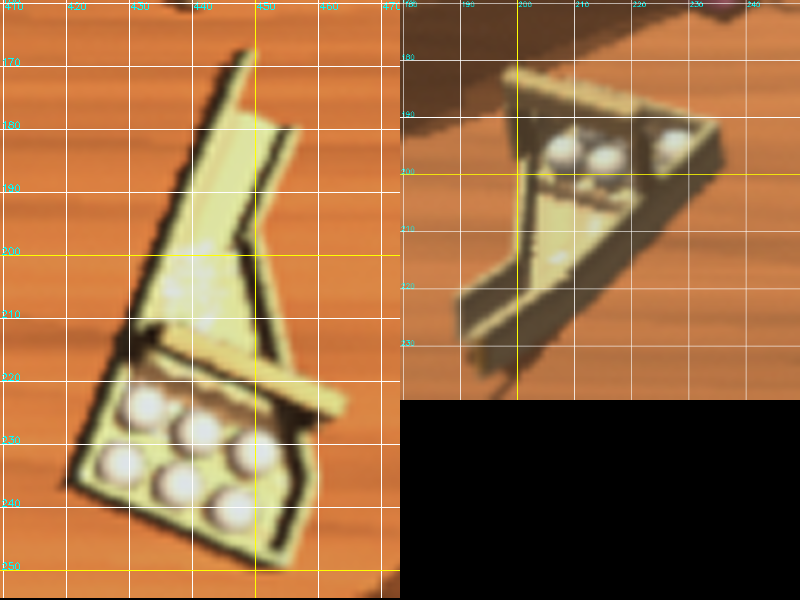

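```bash
cat > fitt.py <<'E'
from h import *
from fit import tw
O=[('top',(0,.042,.082),(434.8,212.8)),('top',(0,-.042,.082),(462.8,224)),('top',(.15,.040,.043),(449,168.8)),('top',(-.065,.042,.03),(421,236)),('top',(.126,.038,.016),(446,178)),('top',(.126,.01,.016),(453,181)),
('scene',(0,-.042,.082),(198.5,182)),('scene',(-.065,.042,.03),(235.5,191)),('scene',(.147,.04,.03),(193.5,232))]
g=lambda p:np.concatenate([proj(n,tw(p,t))[0]-uv for n,t,uv in O])
r=least_squares(g,[.44,-.33,-.36],loss='soft_l1');pt=r.x
if __name__=='__main__': print(pt,np.rad2deg(pt[2]),g(pt).reshape(-1,2).round(1).tolist(),robot.read_state()['time'])
E
python3 fitt.py; python3 -c "
from fit import pt,pm
from h import *
s=robot.read_state();print(R.from_quat(s['tcp_rot']).as_matrix().round(3))"
```

```text
[ 0.43383565 -0.3228315  -0.41840265] -23.972706163374696 [[-0.2, -0.1], [0.8, 1.1], [0.7, -2.2], [-0.1, 0.3], [-1.6, -1.5], [0.3, -0.7], [0.1, -0.9], [0.5, -0.9], [-0.1, -1.0]] 1.4
[[-0.268  0.963 -0.   ]
 [ 0.963  0.268  0.   ]
 [ 0.    -0.    -1.   ]]
```

Request:
drive_tool(
  series=[
    [[0.034,0.032,0],[0,0,6.3],0.085],
    [[0.034,0.032,0],[0,0,6.3],0.085],
    [[0.034,0.032,0],[0,0,6.3],0.085],
    [[0.034,0.032,-0.01],[0,0,6.3],0.085],
    [[0.034,0.032,-0.01],[0,0,6.3],0.085],
    [[0.034,0.032,-0.01],[0,0,6.3],0.085],
    [[0.034,0.032,-0.01],[0,0,6.3],0.085],
    [[0.034,0.032,-0.01],[0,0,6.3],0.085],
  ],
)

```text
time: 2.07
tcp_pos: [0.4005, -0.3491, 0.1889]
tcp_rot: [0.196, 0.981, -0.002, 0.002]
wrist_force: [0.5, -0.7, -0.0]
grip_width: 0.085
```

```bash
cat > st.py <<'E'
from h import *
def st():
    s=robot.read_state();Rt=R.from_quat(s['tcp_rot']).as_matrix()
    print('t',round(s['time'],2),'tcp',s['tcp_pos'].round(4) if hasattr(s['tcp_pos'],'round') else s['tcp_pos'],'xang',np.rad2deg(np.arctan2(Rt[1,0],Rt[0,0])).round(1),'z',Rt[:,2].round(3),'w',round(s['grip_width'],4),'F',np.round(s['wrist_force'],1),'j',np.round(s['joints'],2))
    return s,Rt
if __name__=='__main__': st()
E
python3 st.py
```

```text
t 2.07 tcp [ 0.4005 -0.3491  0.1889] xang 157.4 z [ 0.003 -0.004 -1.   ] w 0.085 F [ 0.5 -0.7 -0. ] j [-0.34 -0.15 -0.18  0.   -1.54 -0.06]
```

Request:
drive_tool(
  series=[
    [[0.016,0.013,-0.02],[0,0,-1],0.085],
    [[0.016,0.013,-0.02],[0,0,0],0.085],
    [[0,0,-0.02],[0,0,0],0.085],
    [[0,0,0],[0,0,0],0.085],
  ],
)

```text
time: 2.4
tcp_pos: [0.4387, -0.315, 0.1259]
tcp_rot: [0.197, 0.98, -0.001, 0.003]
wrist_force: [0.0, -0.5, -0.8]
grip_width: 0.0846
```

```bash
python3 - <<'E'
from st import *
st()
snap('top',(400,150,500,260),5,'pics/a1.png');snap('scene',(150,120,280,250),4.5,'pics/a2.png')
a=cv2.imread('pics/a1.png');b=cv2.imread('pics/a2.png')[:,:]
w=np.zeros((600,800,3),np.uint8);a=cv2.resize(a,(400,440));b=cv2.resize(b,(400,400));w[:440,:400]=a;w[:400,400:]=b;cv2.imwrite('pics/a3.png',w)
E
```

```text
t 2.4 tcp [ 0.4387 -0.315   0.1259] xang 157.3 z [ 0.005 -0.003 -1.   ] w 0.0846 F [ 0.  -0.5 -0.8] j [-0.25 -0.11 -0.26  0.   -1.42 -0.15]
```

View pics/a3.png

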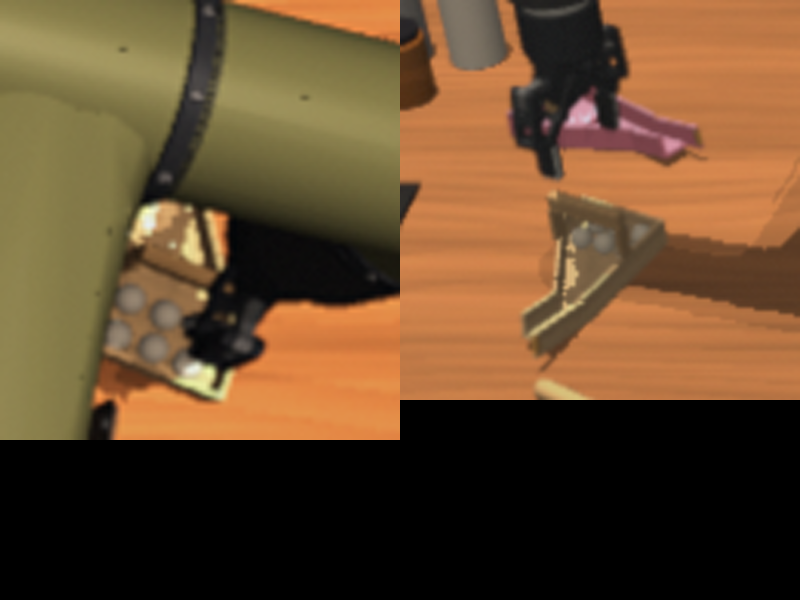

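```bash
python3 - <<'E'
from h import *
print(proj('scene',[[.4387,-.315,.126],[.434,-.323,.126]]))
E
```

```text
[[209.84678291 173.09508035]
 [207.51219112 172.18341462]]
```

Request:
drive_tool(
  series=[
    [[-0.005,-0.008,0],[0,0,-1.2],0.085],
    [[0,0,-0.025],[0,0,0],0.085],
    [[0,0,-0.025],[0,0,0],0.085],
    [[0,0,-0.02],[0,0,0],0.085],
    [[0,0,0],[0,0,0],0.085],
  ],
)

```text
time: 2.92
tcp_pos: [0.4355, -0.3324, 0.0701]
tcp_rot: [0.213, 0.977, -0.005, 0.014]
wrist_force: [-1.4, 1.4, -0.8]
grip_width: 0.0855
```

```bash
python3 st.py
```

```text
t 2.92 tcp [ 0.4355 -0.3324  0.0701] xang 155.4 z [ 0.024 -0.016 -1.   ] w 0.0855 F [-1.4  1.4 -0.8] j [-0.28 -0.08 -0.34  0.01 -1.29 -0.15]
```

Request:
drive_tool(
  series=[
    [[-0.001,0.008,-0.008],[0.9,1.4,0.5],0.085],
    [[0,0,-0.008],[0,0,0],0.085],
    [[0,0,0],[0,0,0],0.085],
  ],
)

```text
time: 3.17
tcp_pos: [0.4349, -0.327, 0.0584]
tcp_rot: [0.21, 0.978, -0.001, 0.002]
wrist_force: [-0.1, -0.2, -1.9]
grip_width: 0.085
```

```bash
python3 st.py
```

```text
t 3.17 tcp [ 0.4349 -0.327   0.0584] xang 155.8 z [ 0.003 -0.002 -1.   ] w 0.085 F [-0.1 -0.2 -1.9] j [-0.27 -0.06 -0.33  0.   -1.3  -0.15]
```

Request:
drive_tool(
  series=[
    [[0,0.003,-0.004],[0,0,0],0.05],
    [[0,0,0],[0,0,0],0.03],
    [[0,0,0],[0,0,0],0.0],
    [[0,0,0],[0,0,0],0.0],
    [[0,0,0],[0,0,0],0.0],
    [[0,0,0],[0,0,0],0.0],
    [[0,0,0],[0,0,0],0.0],
    [[0,0,0],[0,0,0],0.0],
  ],
  squeeze=60,
)

```text
time: 3.83
tcp_pos: [0.4369, -0.3247, 0.0584]
tcp_rot: [0.21, 0.978, -0.002, 0.004]
wrist_force: [-0.4, 0.4, -1.7]
grip_width: 0.0111
```

```bash
python3 st.py
```

```text
t 3.83 tcp [ 0.4369 -0.3247  0.0584] xang 155.8 z [ 0.008 -0.005 -1.   ] w 0.0111 F [-0.4  0.4 -1.7] j [-0.27 -0.07 -0.34  0.   -1.29 -0.16]
```

```bash
cat > plan.py <<'E'
from st import *
PM=np.array([0.55384198,-0.01711337,-0.11331209])
Rg=R.from_quat([.21,.978,-.002,.004]).as_matrix()
RTG=R.from_euler('z',155.8-180,degrees=True).as_matrix().T@Rg   # tool in tray
GB=np.array([0,0.,.0054])  # grasp point in tray bar frame
def tray():
    s,Rt=st();Rr=Rt@RTG.T
    G=np.array(s['tcp_pos'])-.019*Rt[:,2]
    return s,Rr,G-Rr@GB
def moul(P,pm=PM): return Rm(pm[2]).T@(np.asarray(P)-[pm[0],pm[1],.044])
NOSE=np.array([.147,.040,-.042]);LIP=np.array([.126,.024,-.056])
def show():
    s,Rr,B=tray()
    tilt=np.rad2deg(np.arcsin(-Rr[2,0]));roll=np.rad2deg(np.arcsin(Rr[2,1]));yaw=np.rad2deg(np.arctan2(Rr[1,0],Rr[0,0]))
    print('tray bar',B.round(4),'tilt',tilt.round(1),'roll',roll.round(1),'yaw',yaw.round(1))
    print('nose_m',(moul(B+Rr@NOSE)*1e3).round(1),'lip_m',(moul(B+Rr@LIP)*1e3).round(1))
    return s,Rr,B
def goto(nose_m,tilt,yaw=None,pm=PM):
    s,Rr,B=show()
    if yaw is None: yaw=np.rad2deg(pm[2])
    Rd=R.from_euler('z',yaw,degrees=True).as_matrix()@R.from_euler('y',tilt,degrees=True).as_matrix()
    N=mw(pm,np.array(nose_m)/1e3);Bd=N-Rd@NOSE
    Rtd=Rd@RTG;tcp=Bd+Rd@GB+.019*Rtd[:,2]
    rv=(R.from_matrix(Rtd)*R.from_quat(s['tcp_rot']).inv()).as_rotvec(degrees=True)
    print('shift',(tcp-np.array(s['tcp_pos'])).round(4),'turn',rv.round(2),'target',tcp.round(4))
if __name__=='__main__':
    import sys
    if len(sys.argv)>4: goto([float(v) for v in sys.argv[1:4]],float(sys.argv[4]))
    else: show()
E
python3 plan.py
```

```text
t 3.83 tcp [ 0.4369 -0.3247  0.0584] xang 155.8 z [ 0.008 -0.005 -1.   ] w 0.0111 F [-0.4  0.4 -1.7] j [-0.27 -0.07 -0.34  0.   -1.29 -0.16]
tray bar [ 0.4368 -0.3246  0.072 ] tilt -0.0 roll 0.0 yaw -24.2
nose_m [  70.7 -325.6    6. ] lip_m [  45.8 -335.2   -7.4]
```

Request:
drive_tool(
  series=[
    [[0,0,0.01],[0,0,0],0.0],
    [[0,0,0.015],[0,0,0],0.0],
    [[0,0,0.02],[0,0,0],0.0],
    [[0,0,0.02],[0,0,0],0.0],
    [[0,0,0.02],[0,0,0],0.0],
    [[0,0,0.02],[0,0,0],0.0],
    [[0,0,0.015],[0,0,0],0.0],
    [[0,0,0.01],[0,0,0],0.0],
    [[0,0,0],[0,0,0],0.0],
  ],
)

```text
time: 4.58
tcp_pos: [0.4321, -0.3217, 0.1912]
tcp_rot: [0.21, 0.978, 0.001, -0.002]
wrist_force: [-1.0, -0.1, -3.3]
grip_width: 0.0108
```

```bash
python3 plan.py -15 200 60 6; python3 -c "
from h import *
snap('scene',(130,80,400,280),2.9,'pics/b1.png')"
```

```text
t 4.58 tcp [ 0.4321 -0.3217  0.1912] xang 155.7 z [-0.003  0.003 -1.   ] w 0.0108 F [-1.  -0.1 -3.3] j [-0.27 -0.12 -0.14 -0.   -1.55 -0.16]
tray bar [ 0.4321 -0.3217  0.2048] tilt 0.7 roll 0.2 yaw -24.2
nose_m [  65.2 -315.1  136.6] lip_m [  40.2 -324.6  123.4]
shift [-0.0177  0.4774 -0.0315] turn [ 1.2   5.17 17.76] target [0.4144 0.1557 0.1597]
```

View pics/b1.png

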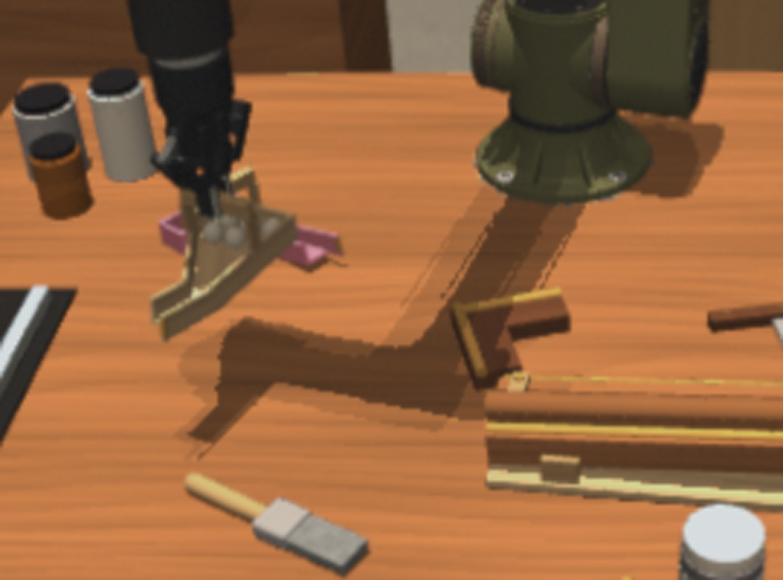

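Request:
drive_tool(
  series=[
    [[0,0.004,0],[0,0,0.7],0],
    [[0,0.008,0],[0,0,0.7],0],
    [[0,0.012,0],[0,0,0.7],0],
    [[0,0.016,0],[0,0,0.7],0],
    [[0,0.02,0],[0,0,0.7],0],
    [[0,0.024,0],[0,0,0.7],0],
    [[0,0.026,0],[0,0,0.7],0],
    [[0,0.026,0],[0,0,0.7],0],
    [[0,0.026,0],[0,0,0.7],0],
    [[0,0.026,0],[0,0,0.7],0],
    [[0,0.026,0],[0,0,0.7],0],
    [[0,0.026,0],[0,0,0.7],0],
  ],
)

```text
time: 5.63
tcp_pos: [0.4231, -0.065, 0.175]
tcp_rot: [0.133, 0.991, 0.003, -0.013]
wrist_force: [2.0, 1.3, -2.8]
grip_width: 0.0111
```

```bash
python3 plan.py -15 200 60 6
```

```text
t 5.63 tcp [ 0.4231 -0.065   0.175 ] xang 164.7 z [-0.025  0.009 -1.   ] w 0.0111 F [ 2.   1.3 -2.8] j [ 0.31 -0.41 -0.41 -0.02 -1.6  -0.58]
tray bar [ 0.4234 -0.0651  0.1886] tilt 2.0 roll 0.2 yaw -15.2
nose_m [ 25.6 -38.7 100.2] lip_m [  2.  -52.   87.7]
shift [-0.0086  0.2207 -0.0153] turn [0.52 3.97 8.74] target [0.4144 0.1557 0.1597]
```

Request:
drive_tool(
  series=[
    [[0,0.026,0.001],[0,0,0.8],0],
    [[0,0.026,0.001],[0,0,0.8],0],
    [[0,0.026,0.001],[0,0,0.8],0],
    [[0,0.024,0.001],[0,0,0.8],0],
    [[0,0.022,0.001],[0,0,0.8],0],
    [[0,0.019,0],[0,0,0.8],0],
    [[-0.002,0.015,0],[0,0,0.8],0],
    [[-0.002,0.011,0],[0,0,0.8],0],
    [[-0.002,0.007,0],[0,0,0.8],0],
    [[-0.002,0.004,0],[0,0,0.8],0],
    [[0,0.002,0],[0,0,0.7],0],
    [[0,0,0],[0,0,0],0],
  ],
)

```text
time: 6.63
tcp_pos: [0.4019, 0.1362, 0.1698]
tcp_rot: [0.041, 0.999, 0.0, -0.019]
wrist_force: [0.1, -0.5, -2.2]
grip_width: 0.0108
```

```bash
python3 plan.py -15 200 60 6
```

```text
t 6.63 tcp [0.4019 0.1362 0.1698] xang 175.3 z [-0.038  0.002 -0.999] w 0.0108 F [ 0.1 -0.5 -2.2] j [ 0.78 -0.42 -0.41 -0.03 -1.6  -0.86]
tray bar [0.4023 0.1362 0.1834] tilt 2.7 roll 0.1 yaw -4.6
nose_m [-24.4 185.2  79.6] lip_m [-45.5 167.7  67.6]
shift [ 0.0126  0.0194 -0.0101] turn [ 0.25  3.33 -1.86] target [0.4144 0.1557 0.1597]
```

Now check the pose of tray in the pictures against the prediction.

```bash
cat > look.py <<'E'
from plan import *
import sys
def look(tag,pts=True):
    s,Rr,B=show()
    C=[(0,.042,.01),(0,-.042,.01),NOSE,LIP,LIP+[0,.014,0],LIP-[0,.014,0],(-.065,.042,-.042)]
    P=[B+Rr@np.array(c) for c in C]+[mw(PM,(.0125,.2,.028)),mw(PM,(-.0125,.2,.016))]
    w=np.zeros((600,800,3),np.uint8)
    for i,(n,c) in enumerate((('top',(200,130,360,260)),('scene',(290,130,450,260)))):
        snap(n,c,2.5*2,f'pics/{tag}_{n}.png',proj(n,P) if pts else None)
        a=cv2.resize(cv2.imread(f'pics/{tag}_{n}.png'),(400,325) ,interpolation=cv2.INTER_AREA) if 0 else cv2.imread(f'pics/{tag}_{n}.png')
        if i==0: cv2.imwrite(f'pics/{tag}_top.png',a)
    return
if __name__=='__main__': look(sys.argv[1],len(sys.argv)<3)
E
python3 look.py c1
```

```text
t 6.63 tcp [0.4019 0.1362 0.1698] xang 175.3 z [-0.038  0.002 -0.999] w 0.0108 F [ 0.1 -0.5 -2.2] j [ 0.78 -0.42 -0.41 -0.03 -1.6  -0.86]
tray bar [0.4023 0.1362 0.1834] tilt 2.7 roll 0.1 yaw -4.6
nose_m [-24.4 185.2  79.6] lip_m [-45.5 167.7  67.6]
```

View pics/c1_top.png

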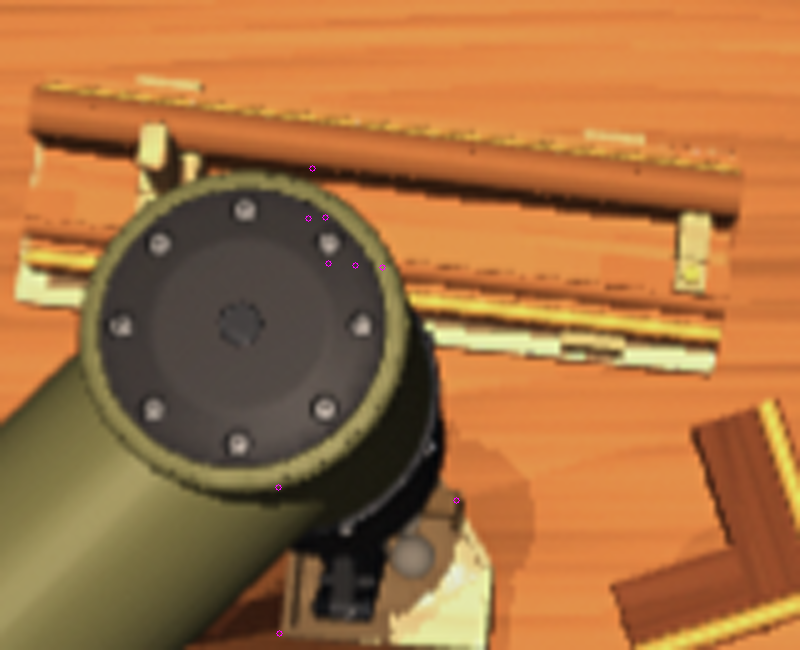

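View pics/c1_scene.png

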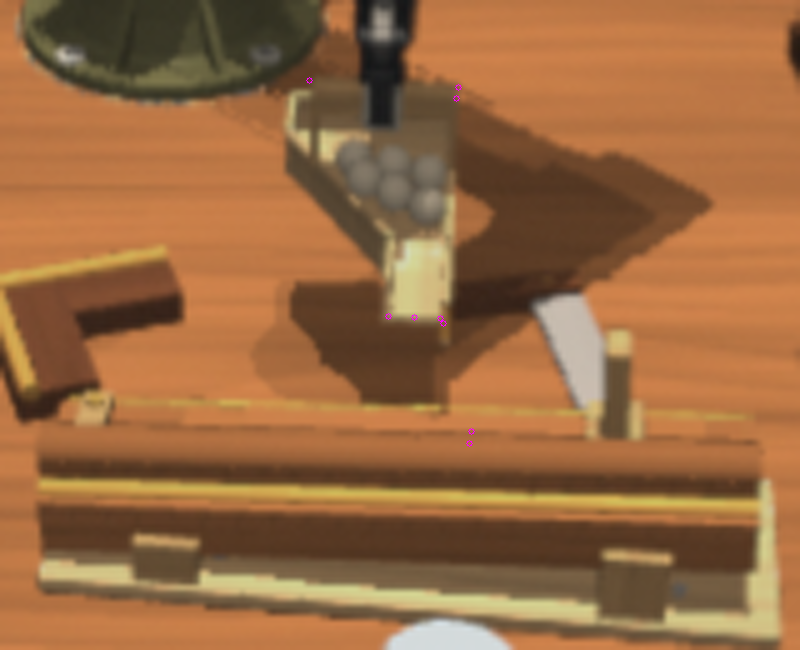

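Request:
drive_tool(
  series=[
    [[0.003,0.005,-0.002],[0,0.8,-0.5],0],
    [[0.003,0.005,-0.002],[0,0.8,-0.5],0],
    [[0.003,0.005,-0.002],[0,0.8,-0.5],0],
    [[0.003,0.004,-0.002],[0,0.8,-0.4],0],
    [[0,0,0],[0,0,0],0],
  ],
)

```text
time: 7.15
tcp_pos: [0.4157, 0.1533, 0.1622]
tcp_rot: [0.062, 0.997, -0.0, -0.048]
wrist_force: [0.1, -0.4, -3.1]
grip_width: 0.0111
```

```bash
python3 plan.py 2 200 42 10;python3 plan.py 9 200 32 14 | tail -1;python3 plan.py 9 200 30 18 | tail -1;python3 plan.py 9 200 30 24 | tail -1
```

```text
t 7.15 tcp [0.4157 0.1533 0.1622] xang 172.9 z [-0.095  0.005 -0.995] w 0.0111 F [ 0.1 -0.4 -3.1] j [ 0.75 -0.3  -0.33 -0.07 -1.61 -0.88]
tray bar [0.417  0.1533 0.1758] tilt 5.9 roll -0.2 yaw -7.1
nose_m [-13.  196.4  62.8] lip_m [-35.5 179.9  52.1]
shift [ 0.0191  0.0011 -0.0106] turn [0.71 4.01 0.56] target [0.4348 0.1545 0.1516]
shift [ 0.0302  0.0005 -0.011 ] turn [1.18 7.98 0.55] target [0.4459 0.1538 0.1512]
shift [ 0.0349  0.0001 -0.0037] turn [ 1.65 11.95  0.54] target [0.4506 0.1534 0.1585]
shift [ 0.0431 -0.0009  0.0096] turn [ 2.36 17.91  0.52] target [0.4588 0.1525 0.1718]
```

Request:
drive_tool(
  series=[
    [[0.005,0,-0.003],[0.2,1.0,0.1],0],
    [[0.005,0,-0.003],[0.2,1.0,0.1],0],
    [[0.005,0.001,-0.003],[0.2,1.0,0.1],0],
    [[0.004,0,-0.002],[0.1,1.0,0.2],0],
    [[0,0,0],[0,0,0],0],
  ],
)

```text
time: 7.57
tcp_pos: [0.4366, 0.1523, 0.1509]
tcp_rot: [0.059, 0.995, 0.003, -0.084]
wrist_force: [-0.8, -0.4, -3.9]
grip_width: 0.0107
```

```bash
python3 plan.py 9 200 32 12;python3 plan.py 9 200 30 16 | tail -1; python3 look.py c2
```

```text
t 7.57 tcp [0.4366 0.1523 0.1509] xang 173.2 z [-0.166  0.016 -0.986] w 0.0107 F [-0.8 -0.4 -3.9] j [ 0.68 -0.18 -0.24 -0.12 -1.63 -0.8 ]
tray bar [0.4388 0.1521 0.1643] tilt 10.1 roll -0.1 yaw -6.8
nose_m [  4.1 197.3  41.2] lip_m [-19.1 180.9  32.1]
shift [ 0.0072  0.0017 -0.0045] turn [0.27 1.87 0.25] target [0.4438 0.1541 0.1465]
shift [0.0115 0.0014 0.003 ] turn [0.73 5.84 0.25] target [0.4482 0.1537 0.1539]
t 7.57 tcp [0.4366 0.1523 0.1509] xang 173.2 z [-0.166  0.016 -0.986] w 0.0107 F [-0.8 -0.4 -3.9] j [ 0.68 -0.18 -0.24 -0.12 -1.63 -0.8 ]
tray bar [0.4388 0.1521 0.1643] tilt 10.1 roll -0.1 yaw -6.8
nose_m [  4.1 197.3  41.2] lip_m [-19.1 180.9  32.1]
```

View pics/c2_scene.png

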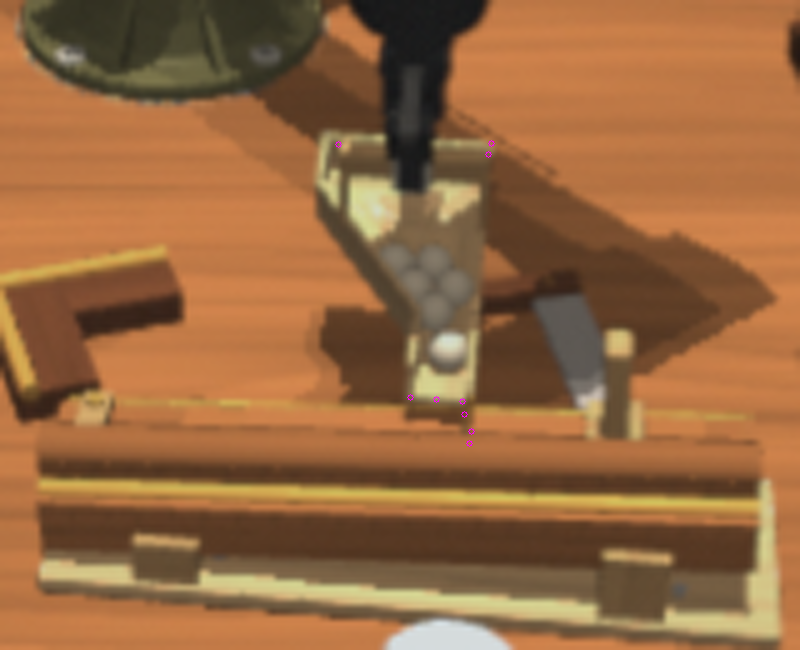

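Request:
drive_tool(
  series=[
    [[0.003,0,-0.002],[0.1,0.6,0],0],
    [[0.003,0,-0.002],[0.1,0.6,0],0],
    [[0.001,0,-0.001],[0,0.6,0],0],
    [[0,0,0],[0,0,0],0],
  ],
)

```text
time: 8.0
tcp_pos: [0.4435, 0.1523, 0.1473]
tcp_rot: [0.058, 0.993, 0.005, -0.099]
wrist_force: [-0.2, -0.4, -4.2]
grip_width: 0.0112
```

```bash
python3 plan.py 12 199 30 13; python3 look.py c3
```

```text
t 8.0 tcp [0.4435 0.1523 0.1473] xang 173.3 z [-0.195  0.021 -0.981] w 0.0112 F [-0.2 -0.4 -4.2] j [ 0.65 -0.14 -0.2  -0.14 -1.65 -0.77]
tray bar [0.4461 0.152  0.1606] tilt 11.8 roll 0.0 yaw -6.7
nose_m [  9.3 197.8  33.4] lip_m [-14.2 181.4  25. ]
shift [ 0.0041  0.0004 -0.0005] turn [0.1  1.17 0.22] target [0.4477 0.1527 0.1468]
t 8.0 tcp [0.4435 0.1523 0.1473] xang 173.3 z [-0.195  0.021 -0.981] w 0.0112 F [-0.2 -0.4 -4.2] j [ 0.65 -0.14 -0.2  -0.14 -1.65 -0.77]
tray bar [0.4461 0.152  0.1606] tilt 11.8 roll 0.0 yaw -6.7
nose_m [  9.3 197.8  33.4] lip_m [-14.2 181.4  25. ]
```

View pics/c3_scene.png

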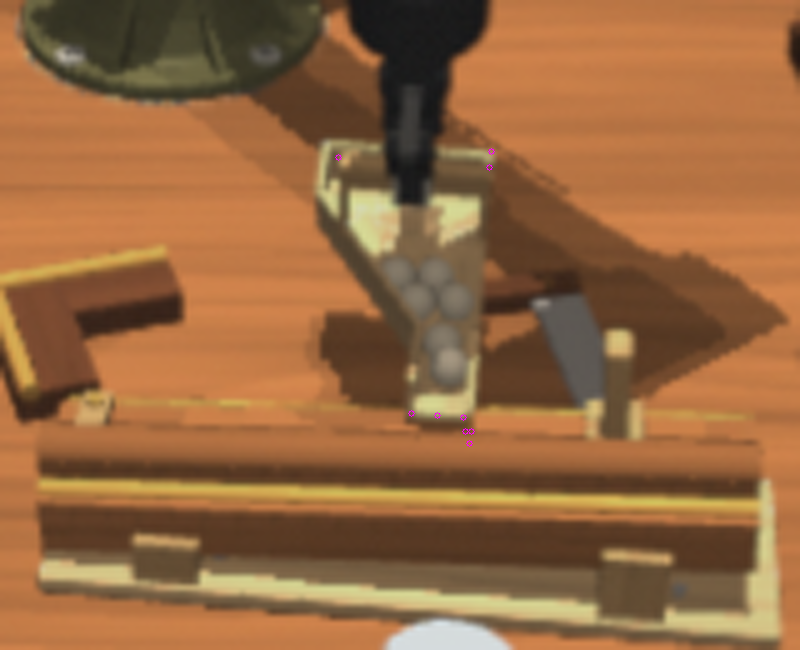

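Request:
drive_tool(
  series=[
    [[0.002,0,-0.001],[0,0.3,0],0],
    [[0.002,0,-0.001],[0,0.3,0],0],
    [[0.001,0,0],[0,0.3,0],0],
    [[0,0,0],[0,0,0],0],
  ],
)

```text
time: 8.43
tcp_pos: [0.448, 0.1522, 0.1461]
tcp_rot: [0.058, 0.993, 0.004, -0.107]
wrist_force: [-1.1, -0.7, -2.3]
grip_width: 0.0111
```

```bash
python3 plan.py 12 199 30 15; python3 look.py c4
```

```text
t 8.43 tcp [0.448  0.1522 0.1461] xang 173.3 z [-0.212  0.021 -0.977] w 0.0111 F [-1.1 -0.7 -2.3] j [ 0.64 -0.11 -0.18 -0.14 -1.66 -0.76]
tray bar [0.4508 0.1519 0.1594] tilt 12.8 roll -0.1 yaw -6.7
nose_m [ 12.7 198.   29.8] lip_m [-10.9 181.5  21.8]
shift [0.0019 0.0003 0.0054] turn [0.35 2.17 0.15] target [0.4499 0.1525 0.1515]
t 8.43 tcp [0.448  0.1522 0.1461] xang 173.3 z [-0.212  0.021 -0.977] w 0.0111 F [-1.1 -0.7 -2.3] j [ 0.64 -0.11 -0.18 -0.14 -1.66 -0.76]
tray bar [0.4508 0.1519 0.1594] tilt 12.8 roll -0.1 yaw -6.7
nose_m [ 12.7 198.   29.8] lip_m [-10.9 181.5  21.8]
```

View pics/c4_scene.png

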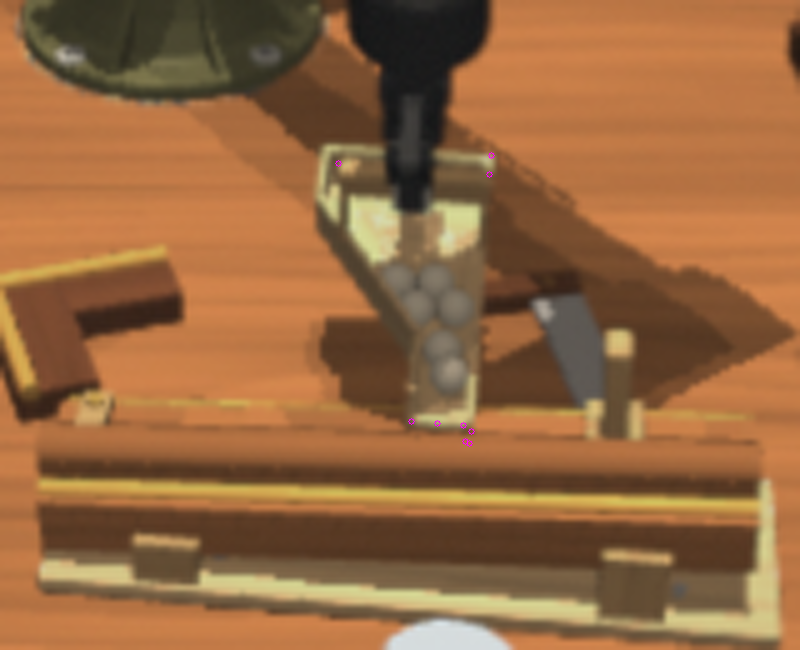

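Request:
drive_tool(
  series=[
    [[0.001,0,0.003],[0.1,0.8,0],0],
    [[0.001,0,0.003],[0.1,0.8,0],0],
    [[0.001,0,0.002],[0.1,0.8,0],0],
    [[0,0,0],[0,0,0],0],
  ],
)

```text
time: 8.87
tcp_pos: [0.4513, 0.1523, 0.1549]
tcp_rot: [0.057, 0.99, 0.006, -0.13]
wrist_force: [-2.8, -0.3, -2.1]
grip_width: 0.0108
```

```bash
python3 plan.py 12 199 31 18; python3 look.py c5
```

```text
t 8.87 tcp [0.4513 0.1523 0.1549] xang 173.3 z [-0.256  0.027 -0.966] w 0.0108 F [-2.8 -0.3 -2.1] j [ 0.61 -0.06 -0.12 -0.17 -1.71 -0.74]
tray bar [0.4547 0.152  0.168 ] tilt 15.4 roll -0.0 yaw -6.6
nose_m [ 13.1 198.8  32.4] lip_m [-10.9 182.4  25.5]
shift [ 0.0021 -0.0003  0.0046] turn [0.34 2.58 0.12] target [0.4534 0.152  0.1595]
t 8.87 tcp [0.4513 0.1523 0.1549] xang 173.3 z [-0.256  0.027 -0.966] w 0.0108 F [-2.8 -0.3 -2.1] j [ 0.61 -0.06 -0.12 -0.17 -1.71 -0.74]
tray bar [0.4547 0.152  0.168 ] tilt 15.4 roll -0.0 yaw -6.6
nose_m [ 13.1 198.8  32.4] lip_m [-10.9 182.4  25.5]
```

View pics/c5_scene.png

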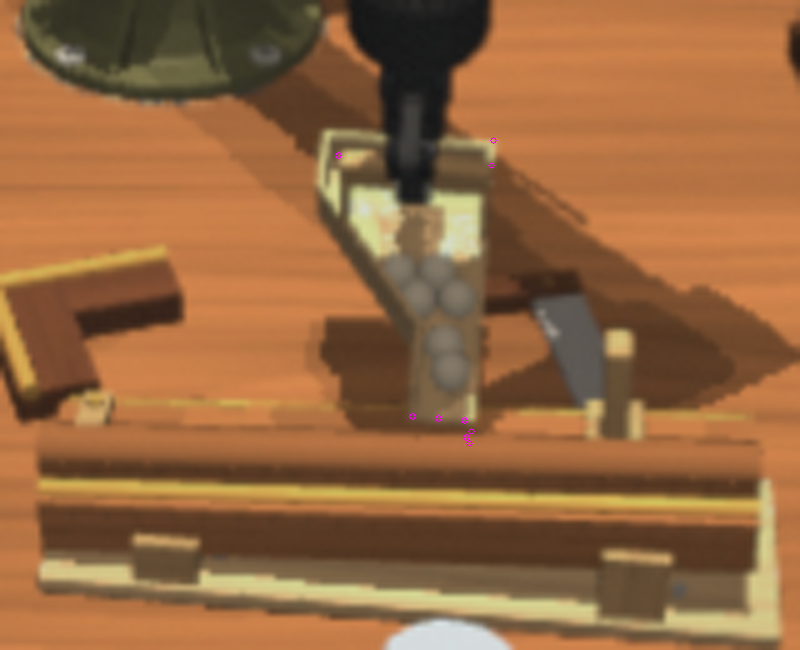

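Request:
drive_tool(
  series=[
    [[0.0,0,0.002],[0.1,0.9,0],0],
    [[0.001,0,0.001],[0.1,0.9,0],0],
    [[0.001,0,0.001],[0.1,0.8,0],0],
    [[0,0,0],[0,0,0],0],
  ],
)

```text
time: 9.3
tcp_pos: [0.4541, 0.1527, 0.1592]
tcp_rot: [0.057, 0.987, 0.008, -0.153]
wrist_force: [0.4, 0.4, -3.4]
grip_width: 0.0111
```

```bash
python3 plan.py 12 199 31 21; python3 look.py c6 n
```

```text
t 9.3 tcp [0.4541 0.1527 0.1592] xang 173.3 z [-0.3    0.033 -0.953] w 0.0111 F [ 0.4  0.4 -3.4] j [ 0.59 -0.02 -0.06 -0.2  -1.76 -0.72]
tray bar [0.4581 0.1522 0.1721] tilt 18.1 roll 0.0 yaw -6.6
nose_m [ 12.6 199.4  30.5] lip_m [-11.8 183.1  24.7]
shift [ 0.0033 -0.0011  0.0071] turn [0.31 2.92 0.14] target [0.4574 0.1516 0.1662]
t 9.3 tcp [0.4541 0.1527 0.1592] xang 173.3 z [-0.3    0.033 -0.953] w 0.0111 F [ 0.4  0.4 -3.4] j [ 0.59 -0.02 -0.06 -0.2  -1.76 -0.72]
tray bar [0.4581 0.1522 0.1721] tilt 18.1 roll 0.0 yaw -6.6
nose_m [ 12.6 199.4  30.5] lip_m [-11.8 183.1  24.7]
```

View pics/c6_scene.png

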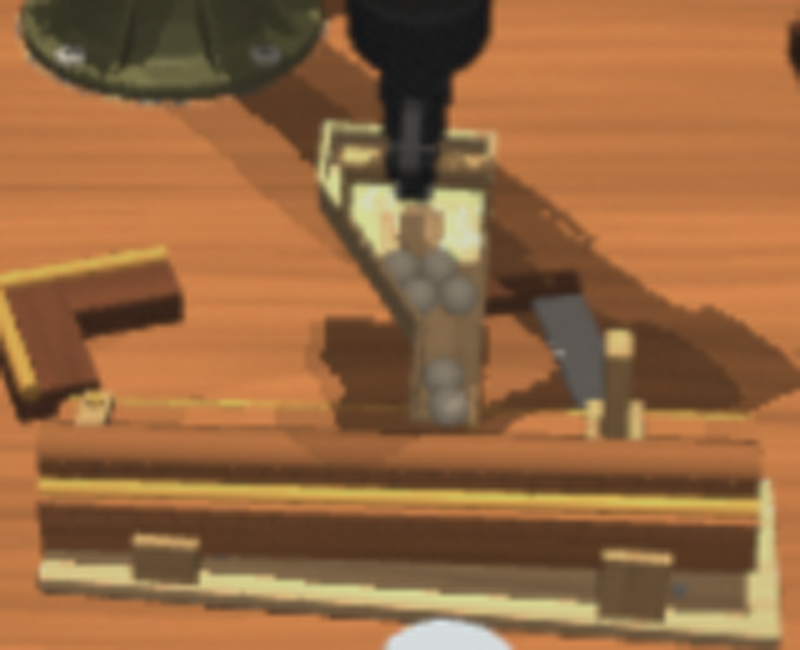

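Request:
drive_tool(
  series=[
    [[0,0,0],[0,0,0],0],
    [[0,0,0],[0,0,0],0],
    [[0,0,0],[0,0,0],0],
    [[0,0,0],[0,0,0],0],
    [[0,0,0],[0,0,0],0],
  ],
)

```text
time: 9.82
tcp_pos: [0.4539, 0.1527, 0.1592]
tcp_rot: [0.057, 0.987, 0.008, -0.152]
wrist_force: [0.6, 0.5, -3.2]
grip_width: 0.0108
```

```bash
python3 look.py c7 n
```

```text
t 9.82 tcp [0.4539 0.1527 0.1592] xang 173.4 z [-0.298  0.033 -0.954] w 0.0108 F [ 0.6  0.5 -3.2] j [ 0.59 -0.02 -0.06 -0.2  -1.76 -0.72]
tray bar [0.4579 0.1522 0.1721] tilt 18.0 roll 0.0 yaw -6.6
nose_m [ 12.5 199.4  30.8] lip_m [-11.8 183.1  24.9]
```

View pics/c7_scene.png

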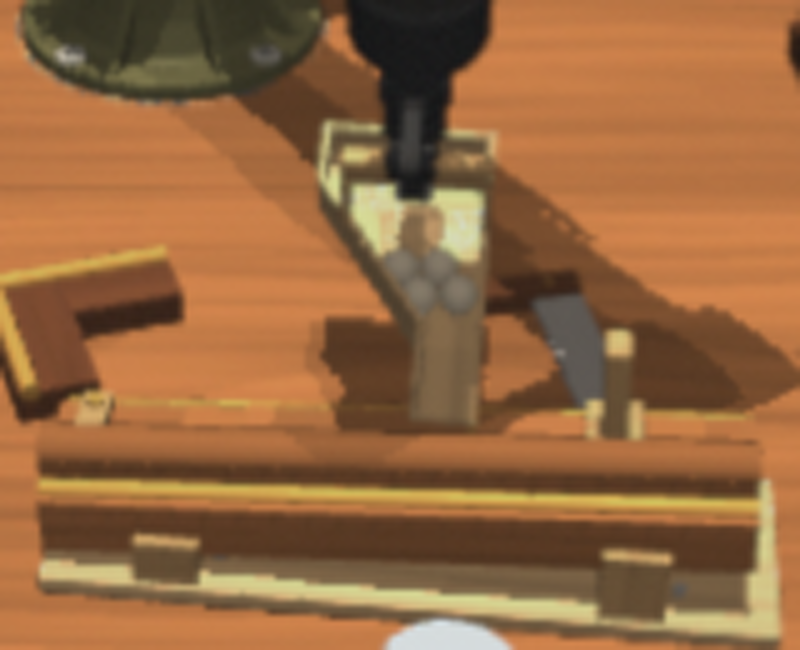

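View pics/c7_top.png

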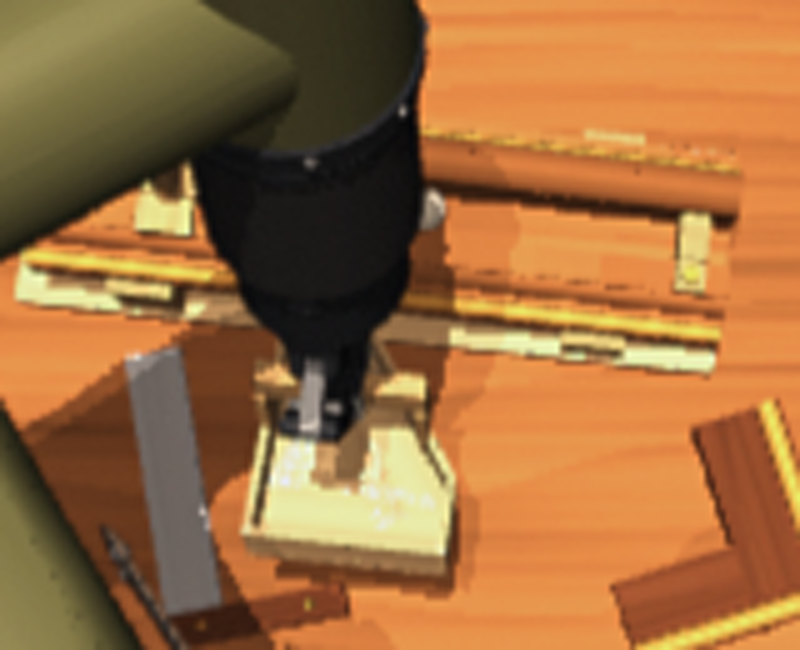

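Request:
drive_tool(
  series=[
    [[0.001,0.002,0.002],[0.1,1.0,0],0],
    [[0.001,-0.004,0.002],[0.1,1.0,0],0],
    [[0.001,0.004,0.002],[0.1,1.0,0],0],
    [[0,-0.003,0],[0,0,0],0],
    [[0,0,0],[0,0,0],0],
  ],
)

```text
time: 10.33
tcp_pos: [0.4575, 0.1517, 0.1661]
tcp_rot: [0.057, 0.982, 0.009, -0.18]
wrist_force: [0.9, 1.4, -2.9]
grip_width: 0.0109
```

```bash
python3 look.py c8 n; python3 plan.py 12 199 30 23|tail -1
```

```text
t 10.33 tcp [0.4575 0.1517 0.1661] xang 173.4 z [-0.353  0.039 -0.935] w 0.0109 F [ 0.9  1.4 -2.9] j [ 0.56  0.04  0.   -0.23 -1.82 -0.7 ]
tray bar [0.4623 0.1512 0.1788] tilt 21.3 roll 0.0 yaw -6.6
nose_m [ 11.8 198.9  30.2] lip_m [-12.9 182.6  25.8]
shift [ 0.003  -0.0007  0.0038] turn [0.18 1.72 0.1 ] target [0.4602 0.1513 0.1696]
```

View pics/c8_scene.png

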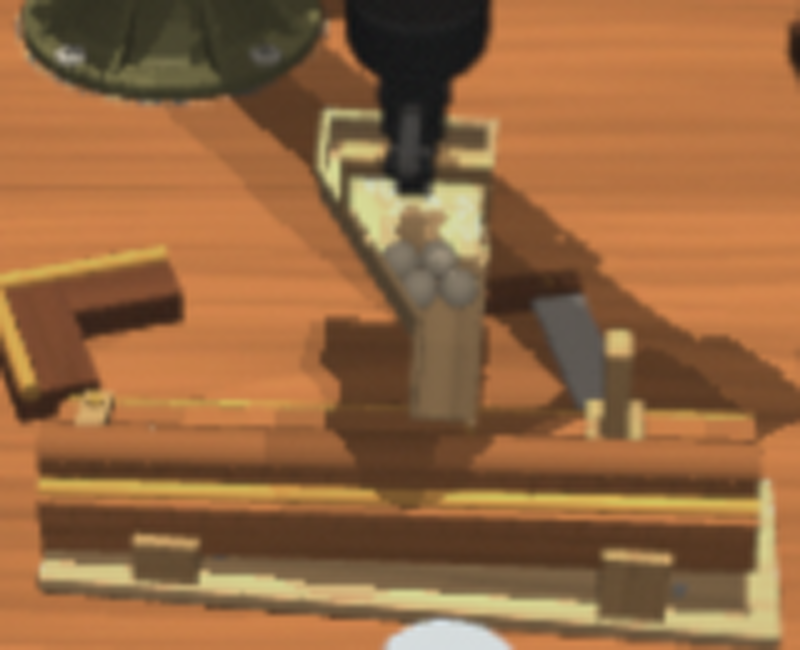

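View pics/c8_top.png

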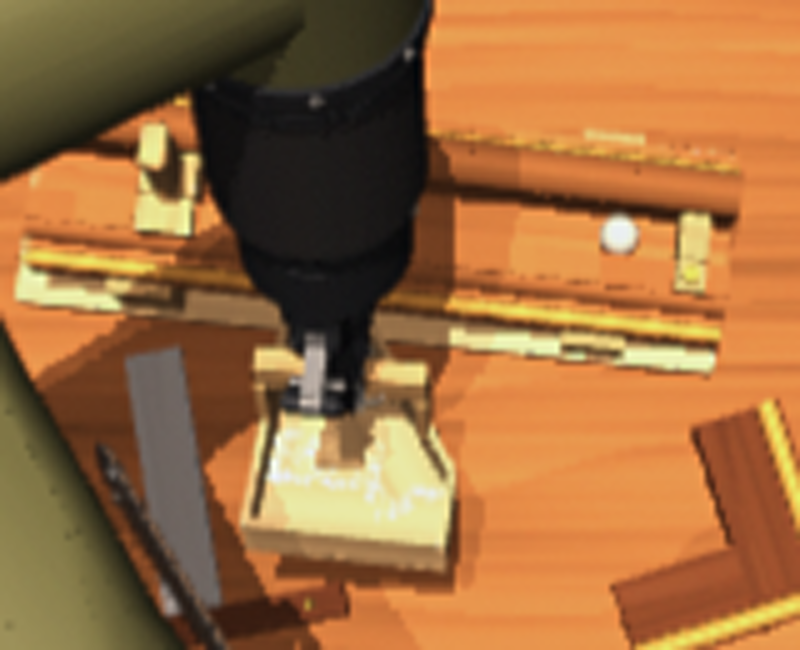

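```bash
sed -i "s/def goto(nose_m,tilt,yaw=None,pm=PM):/def goto(nose_m,tilt,roll=0,yaw=None,pm=PM):/; s/R.from_euler('y',tilt,degrees=True).as_matrix()/&@R.from_euler('x',roll,degrees=True).as_matrix()/; s/float(sys.argv\[4\]))/float(sys.argv[4]),float(sys.argv[5]) if len(sys.argv)>5 else 0)/" plan.py; python3 plan.py 8 199 42 6 -8 | tail -1;  python3 plan.py 8 199 40 6 0 | tail -1
```

```text
shift [-0.0189  0.0054 -0.0189] turn [ -9.5  -14.26   1.99] target [0.4383 0.1574 0.1469]
shift [-0.0199  0.0013 -0.0262] turn [ -1.75 -15.17   0.1 ] target [0.4373 0.1533 0.1397]
```

Request:
drive_tool(
  series=[
    [[-0.005,0.001,0.004],[-2.4,-3.5,0.5],0],
    [[-0.005,0.001,-0.005],[-2.4,-3.5,0.5],0],
    [[-0.005,0.001,-0.009],[-2.4,-3.5,0.5],0],
    [[-0.004,0.001,-0.009],[-2.3,-3.5,0.5],0],
    [[0,0,0],[0,0,0],0],
    [[0,0,0],[0,0,0],0],
    [[0,0,0],[0,0,0],0],
  ],
)

```text
time: 11.02
tcp_pos: [0.4373, 0.1551, 0.1445]
tcp_rot: [0.053, 0.995, -0.07, -0.05]
wrist_force: [0.2, 0.7, -2.6]
grip_width: 0.0111
```

```bash
python3 look.py c9 n; python3 plan.py 12 199 35 18 -8|tail -1
```

```text
t 11.02 tcp [0.4373 0.1551 0.1445] xang 173.5 z [-0.106 -0.135 -0.985] w 0.0111 F [ 0.2  0.7 -2.6] j [ 0.79 -0.18 -0.3   0.02 -1.62 -0.9 ]
tray bar [0.4387 0.157  0.1579] tilt 5.7 roll -8.2 yaw -6.5
nose_m [  7.4 196.2  40.2] lip_m [-14.6 177.9  31.9]
shift [0.0174 0.0009 0.0234] turn [ 1.63 12.2   0.06] target [0.4555 0.1559 0.1685]
```

View pics/c9_scene.png

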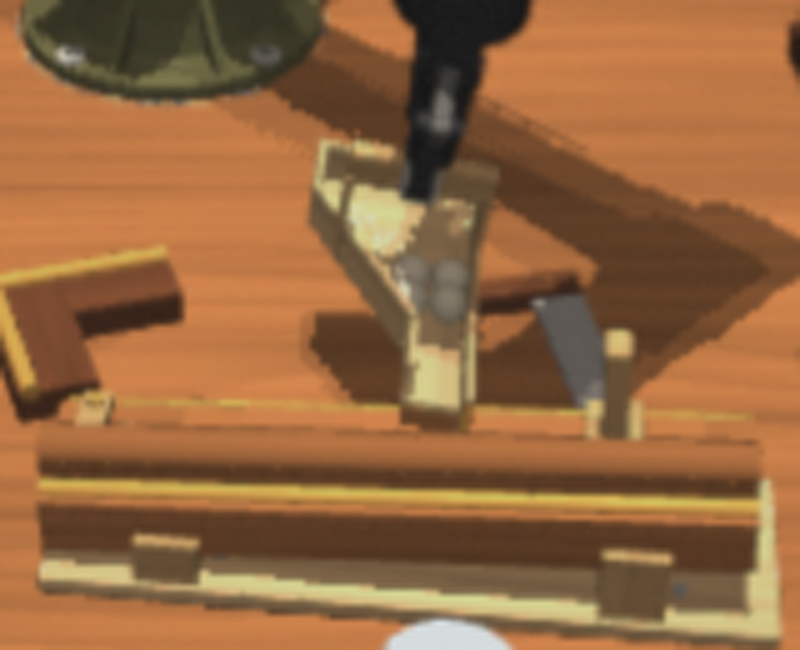

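View pics/c9_top.png

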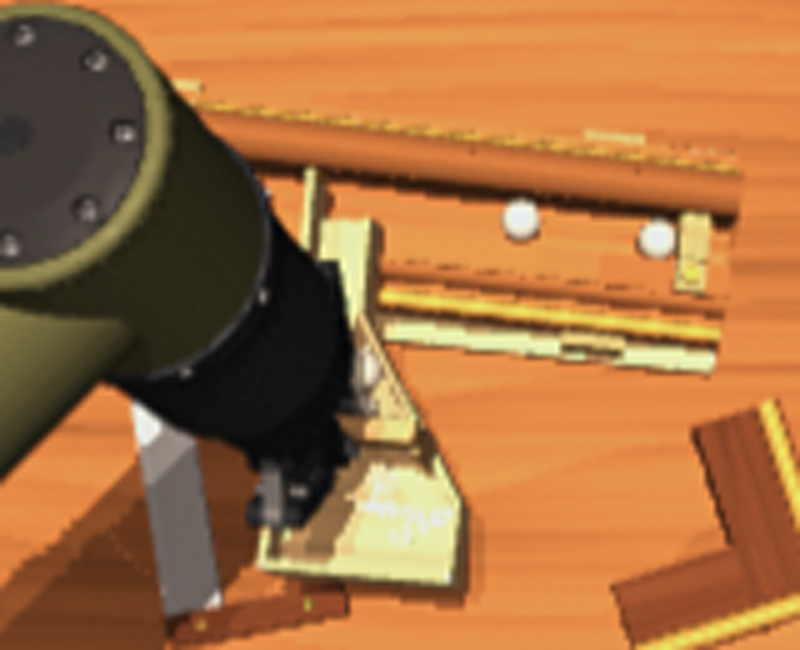

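Request:
drive_tool(
  series=[
    [[0.003,0,0.004],[0.3,2.0,0],0],
    [[0.003,0,0.004],[0.3,2.0,0],0],
    [[0.003,0,0.003],[0.3,2.0,0],0],
    [[0.003,0,0.003],[0.3,2.0,0],0],
    [[0.003,0,0.003],[0.3,2.0,0],0],
    [[0.002,0,0.003],[0.2,2.0,0],0],
    [[0,0,0],[0,0,0],0],
  ],
)

```text
time: 11.7
tcp_pos: [0.458, 0.153, 0.1709]
tcp_rot: [0.048, 0.984, -0.057, -0.162]
wrist_force: [-6.7, 0.1, 0.3]
grip_width: 0.0109
```

```bash
python3 look.py d1 n; python3 plan.py 12 199 33 20 -8|tail -1
```

```text
t 11.7 tcp [0.458  0.153  0.1709] xang 173.2 z [-0.325 -0.097 -0.941] w 0.0109 F [-6.7  0.1  0.3] j [ 0.65  0.05 -0.01 -0.12 -1.84 -0.76]
tray bar [0.4624 0.1543 0.1837] tilt 18.8 roll -7.2 yaw -6.8
nose_m [ 14.  195.9  36. ] lip_m [ -9.8 178.1  32.7]
shift [0.0007 0.0025 0.0005] turn [-0.2   1.42  0.43] target [0.4583 0.1557 0.171 ]
```

View pics/d1_scene.png

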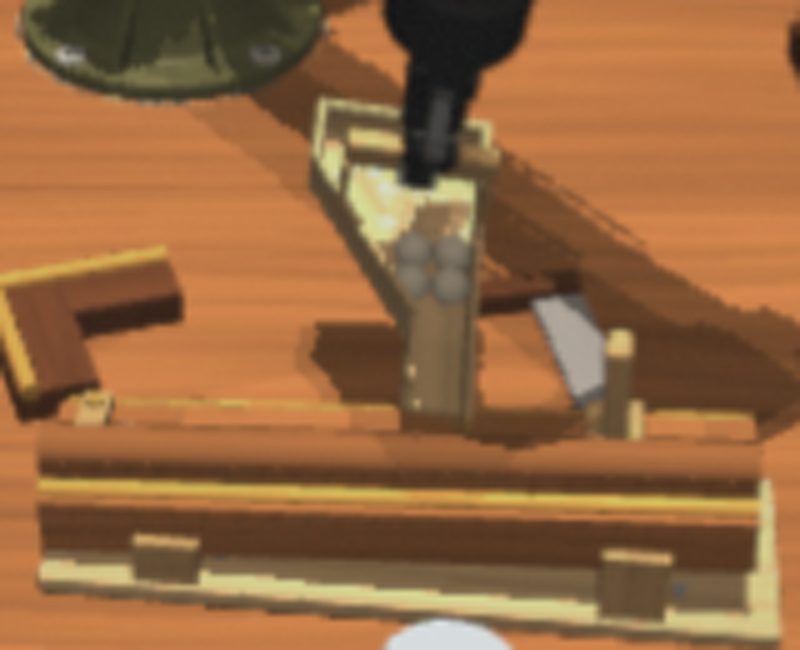

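```bash
python3 plan.py 2 199 50 3 -18 | tail -1;python3 -c "
from h import *
snap('top',(200,130,360,260),4,'pics/d2.png')"
```

```text
shift [-0.0266  0.011  -0.0174] turn [-11.96 -14.28   2.26] target [0.431  0.1642 0.1531]
```

View pics/d2.png

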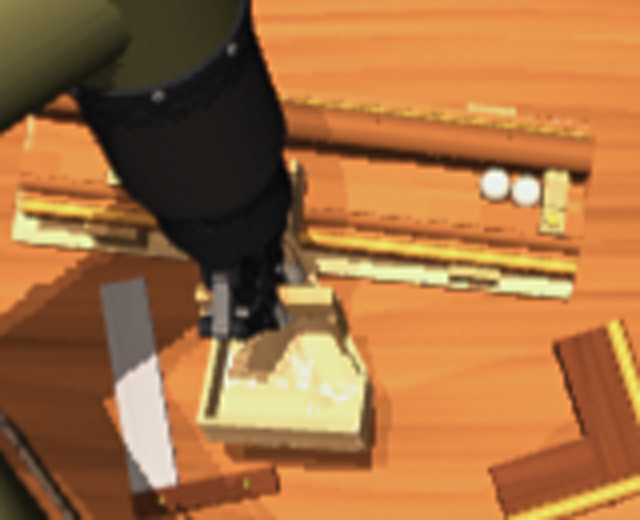

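Request:
drive_tool(
  series=[
    [[-0.006,0.002,0.004],[-2.4,-2.9,0.4],0],
    [[-0.006,0.002,0.0],[-2.4,-2.9,0.4],0],
    [[-0.005,0.002,-0.006],[-2.4,-2.9,0.4],0],
    [[-0.005,0.002,-0.008],[-2.4,-2.9,0.5],0],
    [[-0.005,0.003,-0.007],[-2.4,-2.7,0.5],0],
    [[0,0,0],[0,0,0],0],
    [[0,0,0],[0,0,0],0],
    [[0,0,0],[0,0,0],0],
  ],
)

```text
time: 12.52
tcp_pos: [0.4331, 0.1661, 0.1524]
tcp_rot: [0.052, 0.987, -0.153, -0.015]
wrist_force: [0.5, -0.5, -3.0]
grip_width: 0.0109
```

```bash
python3 look.py d3 n; python3 plan.py 9 199 42 13 -16|tail -1
```

```text
t 12.52 tcp [0.4331 0.1661 0.1524] xang 173.9 z [-0.045 -0.301 -0.953] w 0.0109 F [ 0.5 -0.5 -3. ] j [ 0.92 -0.15 -0.33  0.15 -1.67 -1.03]
tray bar [0.4336 0.1702 0.1653] tilt 1.2 roll -17.6 yaw -6.2
nose_m [  5.1 202.3  53.8] lip_m [-16.  182.3  47. ]
shift [ 0.0143 -0.0045  0.0156] turn [ 2.86 11.54 -0.38] target [0.4479 0.1614 0.1685]
```

View pics/d3_scene.png

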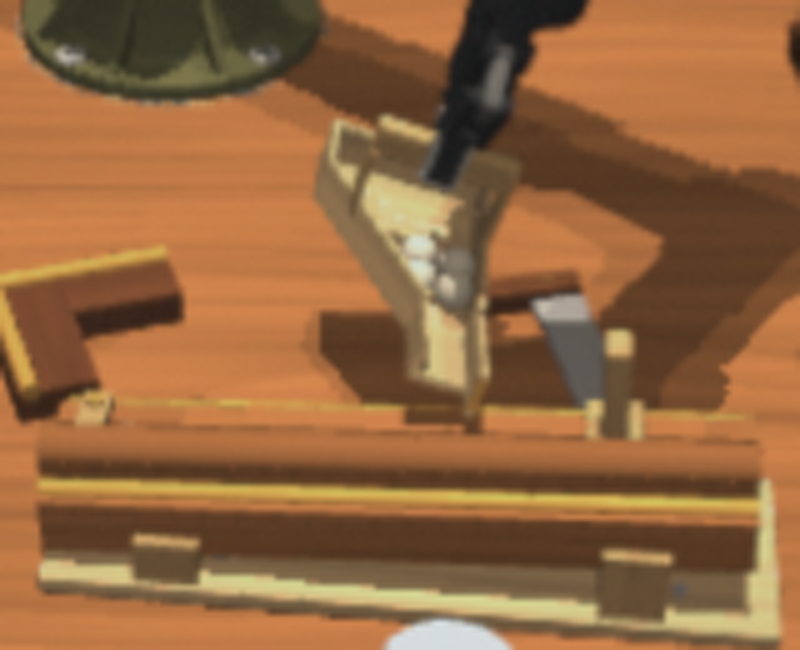

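Request:
drive_tool(
  series=[
    [[-0.003,0,0.002],[-0.4,-3,0],0],
    [[-0.003,0,0],[-0.4,-3,0],0],
    [[-0.003,0,0],[-0.4,-3,0],0],
    [[0,0,0],[0,0,0],0],
    [[0,0,0],[0,0,0],0],
    [[0,0,0],[0,0,0],0],
    [[0,0,0],[0,0,0],0],
  ],
)

```text
time: 13.2
tcp_pos: [0.4281, 0.1649, 0.1576]
tcp_rot: [0.07, 0.983, -0.155, 0.065]
wrist_force: [0.8, -0.1, -3.2]
grip_width: 0.0106
```

```bash
python3 look.py d4 n; python3 plan.py 2 199 52 3 -18|tail -1
```

```text
t 13.2 tcp [0.4281 0.1649 0.1576] xang 173.2 z [ 0.106 -0.315 -0.943] w 0.0106 F [ 0.8 -0.1 -3.2] j [ 1.02 -0.29 -0.47  0.26 -1.61 -1.18]
tray bar [0.4267 0.1692 0.1704] tilt -8.1 roll -17.1 yaw -6.9
nose_m [  5.6 200.8  83.4] lip_m [-14.1 180.8  73.2]
shift [ 0.0028 -0.0008 -0.0024] turn [ 0.64 11.09  0.39] target [0.431  0.1641 0.1551]
```

View pics/d4_scene.png

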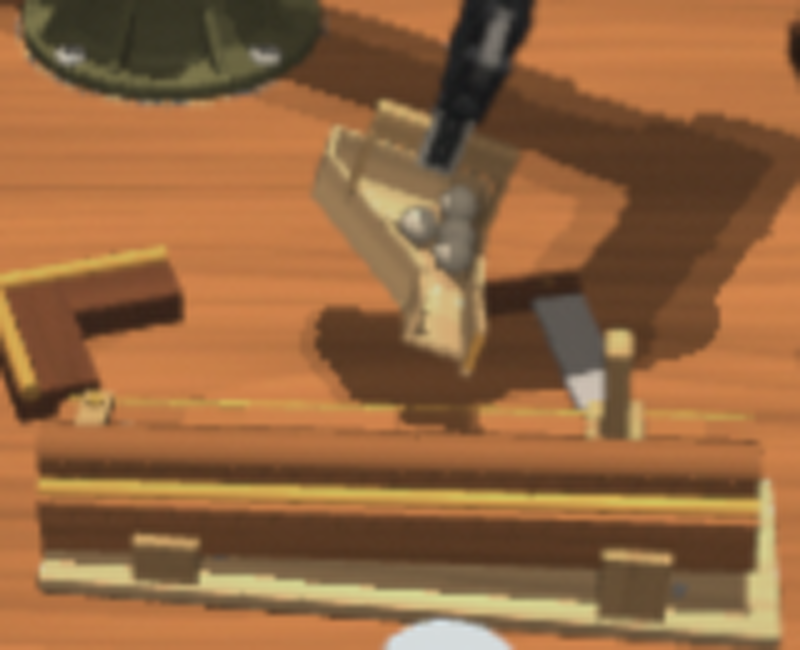

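Request:
drive_tool(
  series=[
    [[0,0,0],[0,0,0],0],
    [[0,0,0],[0,0,0],0],
    [[0.001,0,0],[0.1,1.8,0],0],
    [[0.001,0,0],[0.1,1.8,0],0],
    [[0,0,-0.001],[0.1,1.8,0.1],0],
    [[0,0,-0.001],[0.1,1.8,0.1],0],
    [[0,0,0],[0.1,1.8,0.1],0],
    [[0,0,0],[0,0,0],0],
  ],
)

```text
time: 13.97
tcp_pos: [0.4312, 0.1649, 0.1549]
tcp_rot: [0.055, 0.986, -0.156, -0.017]
wrist_force: [-0.4, 0.2, -2.9]
grip_width: 0.0108
```

```bash
python3 look.py d5 n; python3 plan.py 8 199 40 12 -16|tail -1
```

```text
t 13.97 tcp [0.4312 0.1649 0.1549] xang 173.5 z [-0.051 -0.307 -0.95 ] w 0.0108 F [-0.4  0.2 -2.9] j [ 0.92 -0.15 -0.32  0.15 -1.68 -1.04]
tray bar [0.4318 0.1691 0.1679] tilt 1.4 roll -18.0 yaw -6.6
nose_m [  3.4 199.8  55.8] lip_m [-17.9 179.9  49.2]
shift [ 0.0147 -0.0031  0.0091] turn [ 3.16 10.4  -0.12] target [0.4457 0.1618 0.1641]
```

View pics/d5_scene.png

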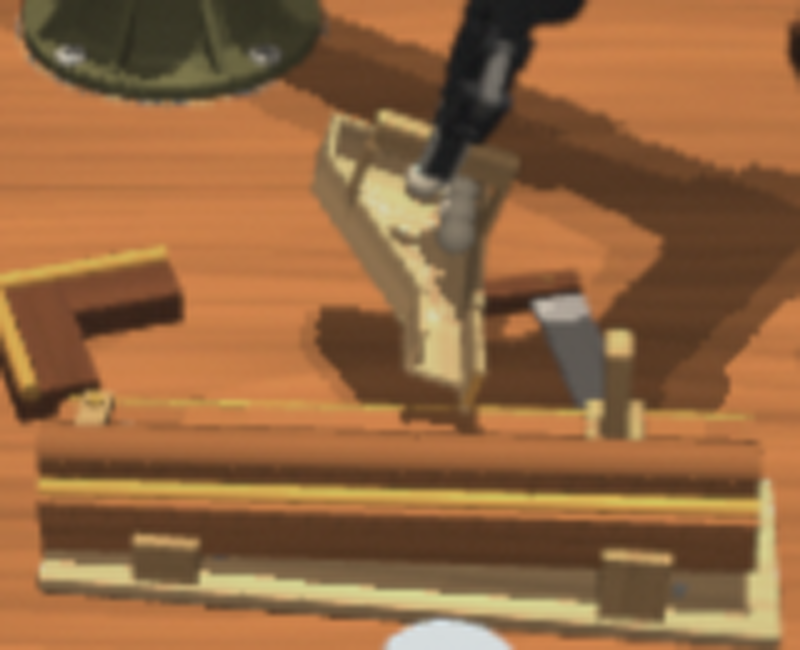

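Request:
drive_tool(
  series=[
    [[0,0,0],[0,0,0],0],
    [[0,0,0],[0.1,1.0,0],0],
    [[0,0,0],[0.1,1.0,0],0],
    [[0.001,0,0],[0.1,1.0,0],0],
    [[0.002,0,0],[0.1,1.0,0],0],
    [[0.002,0,0.001],[0.1,1.0,0],0],
    [[0.002,0,0.001],[0.1,1.0,0],0],
    [[0,0,0],[0,0,0],0],
  ],
)

```text
time: 14.73
tcp_pos: [0.4384, 0.1651, 0.1576]
tcp_rot: [0.045, 0.985, -0.153, -0.072]
wrist_force: [-0.9, 0.7, -2.0]
grip_width: 0.0106
```

```bash
python3 look.py d6 n; python3 plan.py 9 199 40 14 -16|tail -1
```

```text
t 14.73 tcp [0.4384 0.1651 0.1576] xang 173.6 z [-0.155 -0.295 -0.943] w 0.0106 F [-0.9  0.7 -2. ] j [ 0.86 -0.06 -0.21  0.08 -1.75 -0.95]
tray bar [0.4405 0.1692 0.1704] tilt 7.8 roll -17.8 yaw -6.5
nose_m [  4.8 200.3  42.5] lip_m [-17.1 180.5  38.3]
shift [ 0.0111 -0.0037  0.0114] turn [ 2.67  6.02 -0.39] target [0.4492 0.1614 0.1688]
```

View pics/d6_scene.png

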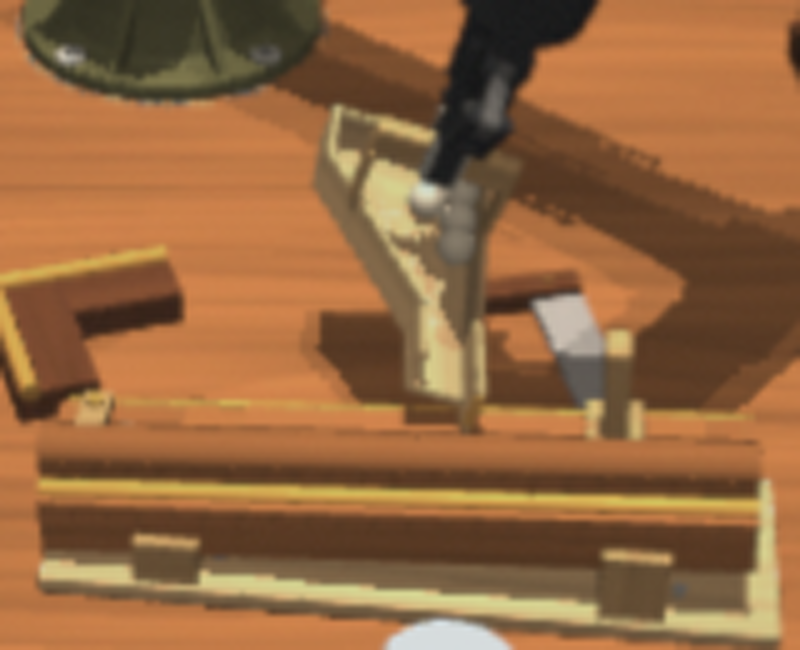

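Request:
drive_tool(
  series=[
    [[0.003,-0.001,0.002],[0.4,1.2,-0.1],0],
    [[0.003,-0.001,0.002],[0.4,1.2,-0.1],0],
    [[0.002,-0.001,0.002],[0.4,1.2,0],0],
    [[0.002,0,0.002],[0.4,1.2,0],0],
    [[0.001,0,0.002],[0.3,1.2,0],0],
    [[0,0,0],[0,0,0],0],
  ],
)

```text
time: 15.33
tcp_pos: [0.4495, 0.1618, 0.1681]
tcp_rot: [0.036, 0.982, -0.138, -0.127]
wrist_force: [-0.4, 0.2, -3.5]
grip_width: 0.0114
```

```bash
python3 look.py d7 n; python3 plan.py 12 199 36 19 -13|tail -1
```

```text
t 15.33 tcp [0.4495 0.1618 0.1681] xang 173.7 z [-0.259 -0.262 -0.93 ] w 0.0114 F [-0.4  0.2 -3.5] j [ 0.77  0.04 -0.08  0.01 -1.83 -0.85]
tray bar [0.453  0.1654 0.1808] tilt 14.3 roll -16.1 yaw -6.4
nose_m [  8.7 199.1  38.2] lip_m [-13.8 179.5  36.1]
shift [ 0.009  -0.0032  0.0068] turn [ 4.07  4.33 -1.17] target [0.4582 0.1586 0.1746]
```

View pics/d7_scene.png

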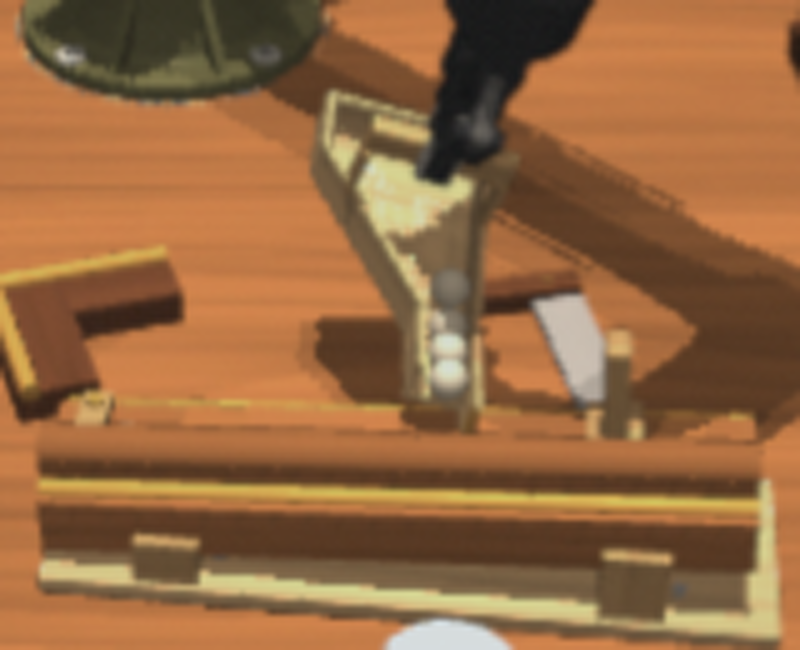

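```bash
python3 plan.py 12 199 32 16 -6|tail -1
```

```text
shift [ 0.0033 -0.0066 -0.0081] turn [10.47  0.58 -2.9 ] target [0.4525 0.1553 0.1597]
```

Request:
drive_tool(
  series=[
    [[0.002,-0.003,-0.004],[4.5,0.3,-1.2],0],
    [[0.001,-0.003,-0.003],[4.0,0.3,-1.0],0],
    [[0,-0.001,-0.001],[1.5,0,-0.5],0],
  ],
)

```text
time: 15.68
tcp_pos: [0.4515, 0.1563, 0.1583]
tcp_rot: [0.046, 0.988, -0.048, -0.138]
wrist_force: [0.4, 0.4, -1.7]
grip_width: 0.0107
```

```bash
python3 look.py d8 n; python3 plan.py 12 199 31 18 -4|tail -1
```

```text
t 15.68 tcp [0.4515 0.1563 0.1583] xang 173.8 z [-0.276 -0.083 -0.958] w 0.0107 F [ 0.4  0.4 -1.7] j [ 0.67 -0.01 -0.09 -0.11 -1.77 -0.77]
tray bar [0.4552 0.1574 0.1714] tilt 16.0 roll -6.1 yaw -6.2
nose_m [ 10.6 200.3  30.3] lip_m [-12.8 182.4  25.5]
shift [ 0.003  -0.0019  0.0033] turn [ 2.56  1.76 -0.95] target [0.4545 0.154  0.1621]
```

View pics/d8_scene.png

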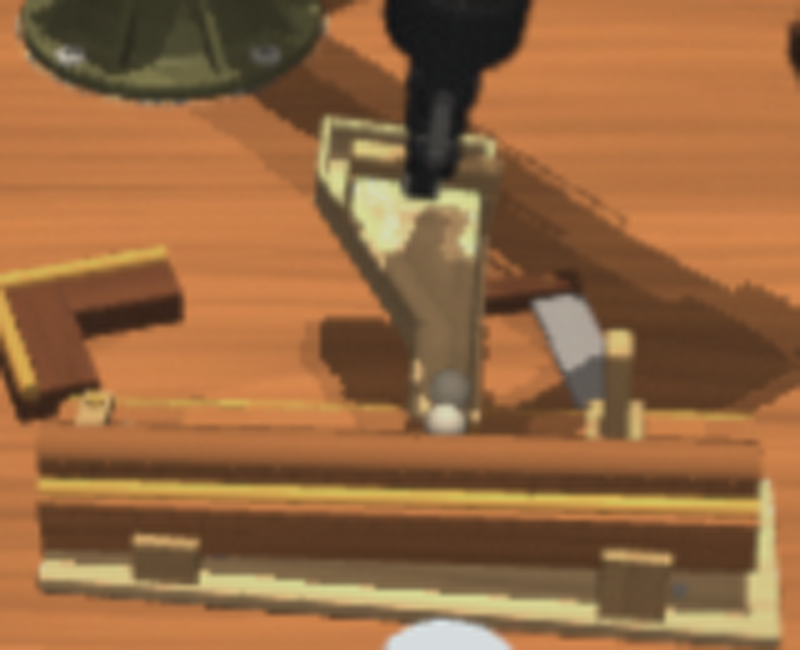

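View pics/d8_top.png

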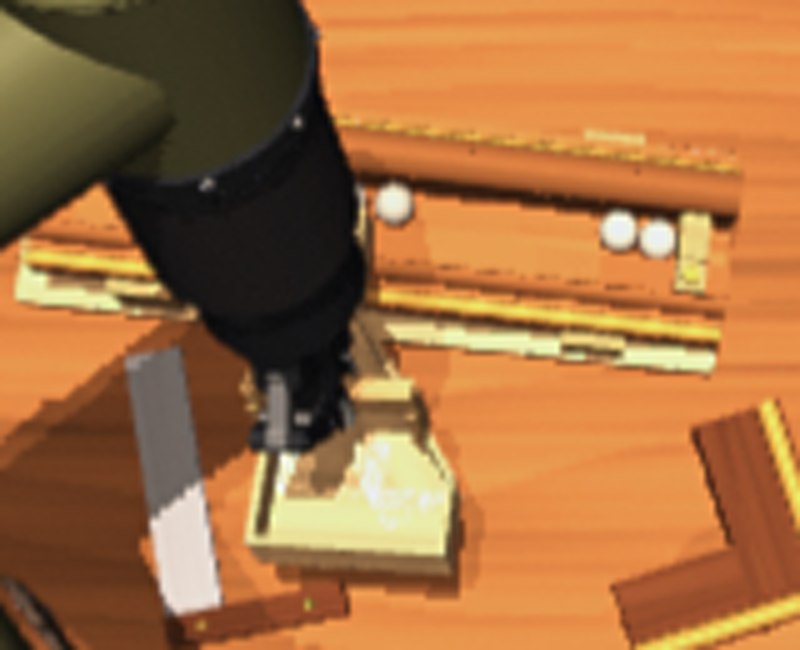

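Request:
drive_tool(
  series=[
    [[0,0,0],[0,0,0],0],
    [[0.0,0,0],[0,0,0],0],
    [[0,0,0],[0,0,0],0],
    [[0,0,0],[0,0,0],0],
    [[0,0,0],[0,0,0],0],
    [[0,0,0],[0,0,0],0],
  ],
)

```text
time: 16.28
tcp_pos: [0.4506, 0.1571, 0.1585]
tcp_rot: [0.044, 0.988, -0.053, -0.137]
wrist_force: [0.2, -0.2, -2.4]
grip_width: 0.0107
```

```bash
python3 look.py d9 n
```

```text
t 16.28 tcp [0.4506 0.1571 0.1585] xang 173.9 z [-0.276 -0.093 -0.957] w 0.0107 F [ 0.2 -0.2 -2.4] j [ 0.68 -0.01 -0.09 -0.1  -1.77 -0.77]
tray bar [0.4543 0.1583 0.1715] tilt 15.9 roll -6.6 yaw -6.1
nose_m [  9.6 200.9  30.2] lip_m [-13.7 182.8  25.6]
```

View pics/d9_scene.png

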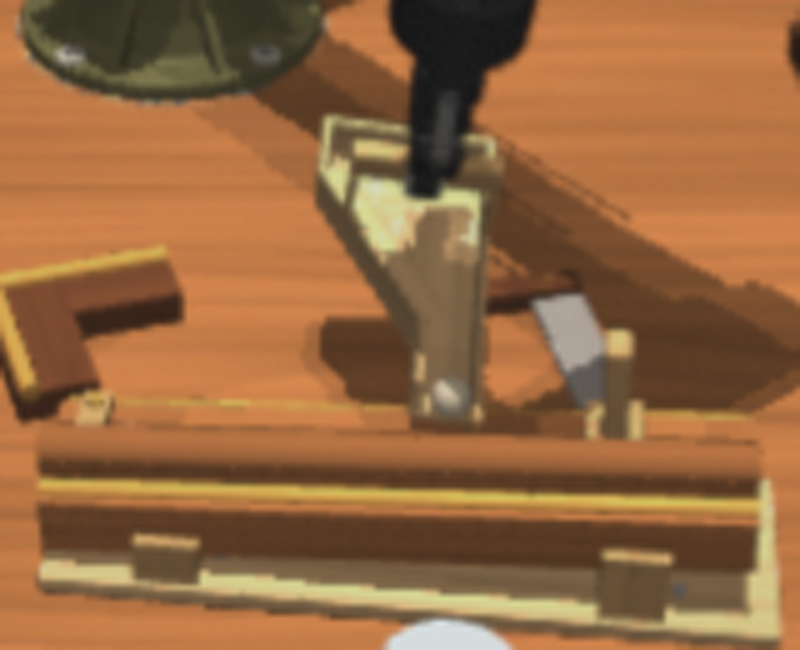

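View pics/d9_top.png

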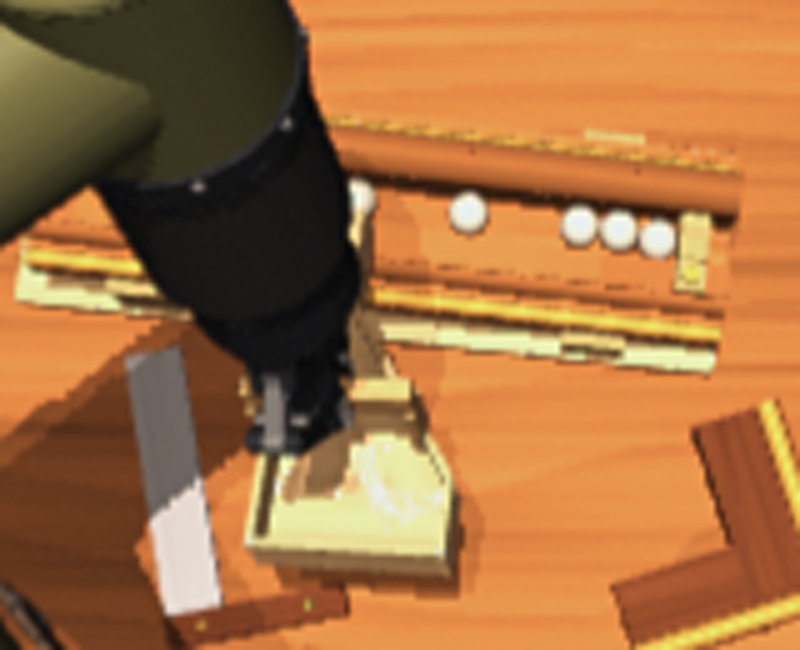

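Request:
drive_tool(
  series=[
    [[0,0,0],[0,0.5,0],0],
    [[0.0,0,0],[0,0.5,0],0],
    [[0,0,0.001],[0,0.5,0],0],
    [[0,0,0],[0,0,0],0],
    [[0,0,0],[0,0,0],0],
    [[0,0,0],[0,0,0],0],
    [[0,0,0],[0,0,0],0],
    [[0,0,0],[0,0,0],0],
  ],
)

```text
time: 17.05
tcp_pos: [0.451, 0.1569, 0.1595]
tcp_rot: [0.044, 0.986, -0.054, -0.152]
wrist_force: [-0.5, 0.1, -1.6]
grip_width: 0.0109
```

```bash
python3 look.py e1 n; python3 plan.py -45 190 100 4 0 |tail -1
```

```text
t 17.05 tcp [0.451  0.1569 0.1595] xang 173.8 z [-0.304 -0.093 -0.948] w 0.0109 F [-0.5  0.1 -1.6] j [ 0.67  0.02 -0.06 -0.12 -1.79 -0.76]
tray bar [0.4551 0.1581 0.1724] tilt 17.6 roll -6.7 yaw -6.2
nose_m [  7.9 200.2  27.3] lip_m [-15.7 182.2  23.4]
shift [-0.0691 -0.01    0.0344] turn [  5.4  -14.27  -1.62] target [0.3818 0.1469 0.194 ]
```

View pics/e1_scene.png

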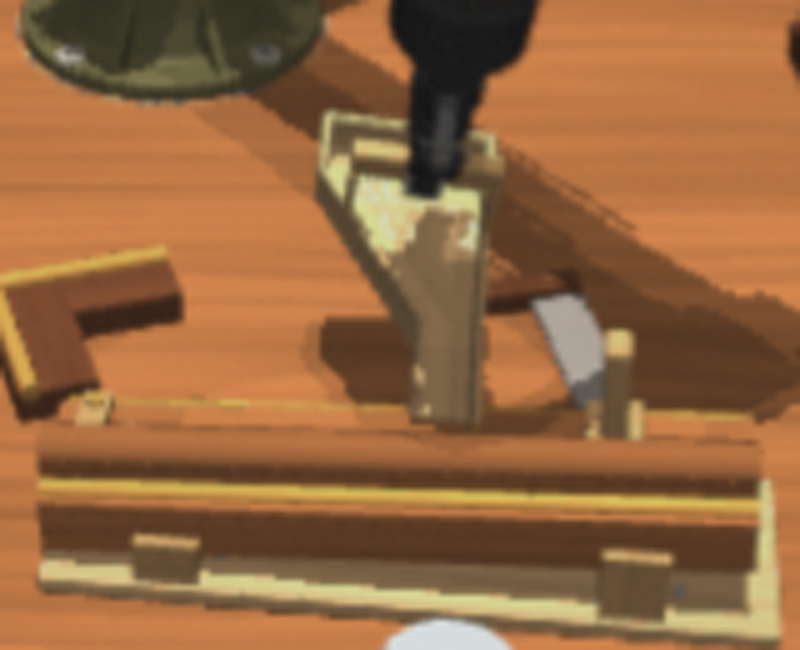

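View pics/e1_top.png

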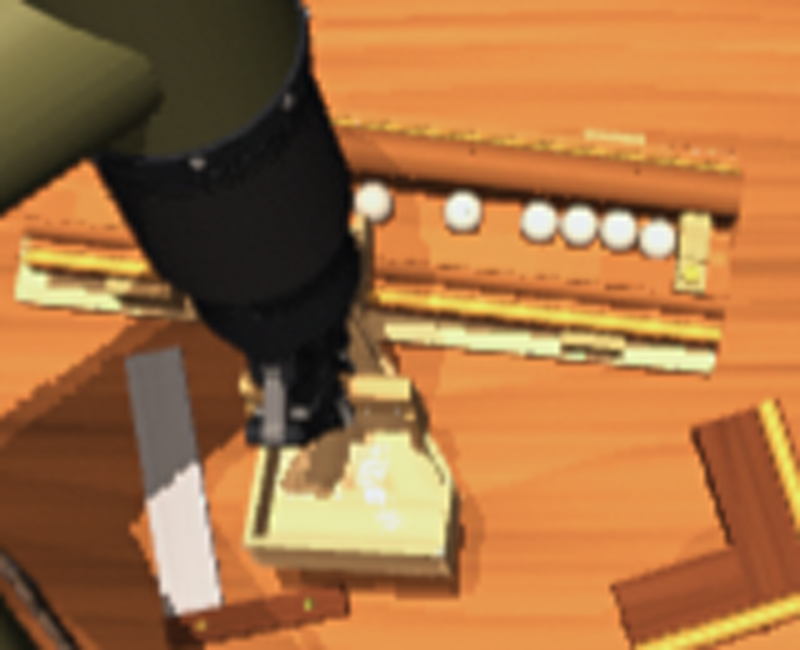

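Request:
drive_tool(
  series=[
    [[-0.004,0,0.012],[0,0,0],0],
    [[-0.008,0,0.015],[0.6,-1.5,-0.2],0],
    [[-0.01,-0.002,0.01],[1,-2.5,-0.3],0],
    [[-0.01,-0.005,0.005],[1,-2.5,-0.3],0],
    [[-0.01,-0.01,0.003],[1,-2.5,-0.3],0],
    [[-0.008,-0.015,0.003],[1,-2.5,-0.3],0],
    [[0,-0.022,0],[1,-2.5,-0.3],0],
    [[0,-0.03,0],[0,-1,-1],0],
    [[0,-0.035,0],[0,0,-1],0],
    [[0,-0.035,0],[0,0,-1],0],
    [[0,-0.035,0],[0,0,-1],0],
    [[0,-0.035,0],[0,0,-1],0],
  ],
)

```text
time: 18.15
tcp_pos: [0.3936, -0.0713, 0.2205]
tcp_rot: [0.097, 0.995, 0.009, -0.013]
wrist_force: [1.7, -0.4, -2.4]
grip_width: 0.0111
```

```bash
python3 plan.py
```

```text
t 18.15 tcp [ 0.3936 -0.0713  0.2205] xang 168.9 z [-0.024  0.021 -0.999] w 0.0111 F [ 1.7 -0.4 -2.4] j [ 0.31 -0.49 -0.37 -0.03 -1.71 -0.5 ]
tray bar [ 0.3939 -0.0716  0.2341] tilt 2.1 roll 1.0 yaw -11.0
nose_m [ -4.6 -34.3 145.9] lip_m [-27.3 -49.1 133.3]
```

Request:
drive_tool(
  series=[
    [[0.004,-0.035,-0.004],[0,0,-1],0],
    [[0.004,-0.035,-0.004],[0,0,-1],0],
    [[0.004,-0.035,-0.004],[0,0,-1],0],
    [[0.004,-0.035,-0.005],[0,0,-1],0],
    [[0.004,-0.03,-0.01],[0,0,-1],0],
    [[0.004,-0.025,-0.012],[0,0,-1],0],
    [[0.004,-0.018,-0.015],[0,0,-1],0],
    [[0.004,-0.01,-0.015],[0,0,-1],0],
    [[0,-0.005,-0.015],[0,0,-1],0],
    [[0,0,-0.015],[0,0,0],0],
    [[0,0,0],[0,0,0],0],
  ],
)

```text
time: 19.07
tcp_pos: [0.419, -0.3178, 0.1314]
tcp_rot: [0.184, 0.983, 0.01, -0.006]
wrist_force: [-0.3, 0.7, -3.3]
grip_width: 0.0109
```

```bash
python3 plan.py; python3 -c "
from plan import *
s,Rr,B=tray();rv=R.from_matrix(R.from_euler('z',-24,degrees=True).as_matrix()@RTG)*R.from_quat(s['tcp_rot']).inv()
print(rv.as_rotvec(degrees=True).round(2))
snap('scene',(100,80,360,280),3,'pics/e2.png')"
```

```text
t 19.07 tcp [ 0.419  -0.3178  0.1314] xang 158.8 z [-0.008  0.022 -1.   ] w 0.0109 F [-0.3  0.7 -3.3] j [-0.28 -0.13 -0.25 -0.02 -1.46 -0.09]
tray bar [ 0.4191 -0.3181  0.145 ] tilt 1.4 roll 1.1 yaw -21.2
nose_m [  51.7 -307.8   75.2] lip_m [  27.1 -318.4   62.1]
t 19.07 tcp [ 0.419  -0.3178  0.1314] xang 158.8 z [-0.008  0.022 -1.   ] w 0.0109 F [-0.3  0.7 -3.3] j [-0.28 -0.13 -0.25 -0.02 -1.46 -0.09]
[-1.56 -0.84 -2.82]
```

View pics/e2.png

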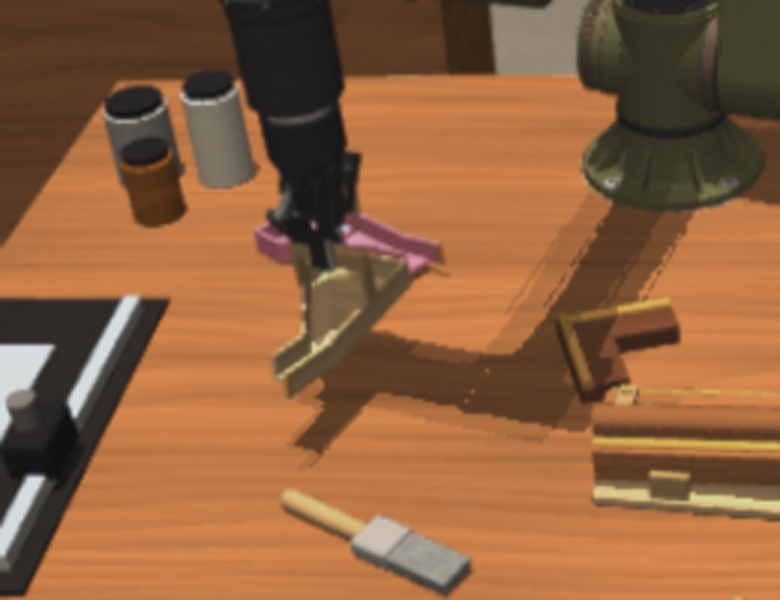

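Request:
drive_tool(
  series=[
    [[0.008,-0.002,-0.012],[-0.8,-0.4,-1],0],
    [[0.007,-0.002,-0.015],[-0.8,-0.4,-1],0],
    [[0,0,-0.015],[0,0,0],0],
    [[0,0,-0.008],[0,0,0],0],
    [[0,0,0],[0,0,0],0],
  ],
)

```text
time: 19.53
tcp_pos: [0.4379, -0.3228, 0.0927]
tcp_rot: [0.2, 0.98, -0.006, 0.011]
wrist_force: [-0.3, 0.3, -4.1]
grip_width: 0.0107
```

```bash
python3 -c "
from plan import *
s,Rr,B=show();rv=R.from_matrix(R.from_euler('z',-24,degrees=True).as_matrix()@RTG)*R.from_quat(s['tcp_rot']).inv()
print(rv.as_rotvec(degrees=True).round(2))"
```

```text
t 19.53 tcp [ 0.4379 -0.3228  0.0927] xang 156.9 z [ 0.018 -0.015 -1.   ] w 0.0107 F [-0.3  0.3 -4.1] j [-0.26 -0.1  -0.31  0.01 -1.34 -0.15]
tray bar [ 0.4376 -0.3226  0.1063] tilt -0.8 roll -0.3 yaw -23.1
nose_m [  71.8 -318.7   41.7] lip_m [  47.3 -329.    28.1]
[ 0.58  0.65 -0.91]
```

Request:
drive_tool(
  series=[
    [[0,0,-0.012],[0.5,0.6,0],0],
    [[0,0,-0.012],[0,0,0],0],
    [[0,0,-0.006],[0.3,0.4,0],0],
    [[0,0,-0.003],[0,0,0],0],
    [[0,0,0],[0,0,0],0],
  ],
)

```text
time: 19.95
tcp_pos: [0.4394, -0.3231, 0.0613]
tcp_rot: [0.2, 0.98, -0.001, 0.002]
wrist_force: [-0.1, -0.5, -2.1]
grip_width: 0.0106
```

```bash
python3 plan.py
```

```text
t 19.95 tcp [ 0.4394 -0.3231  0.0613] xang 156.9 z [ 0.004 -0.002 -1.   ] w 0.0106 F [-0.1 -0.5 -2.1] j [-0.26 -0.06 -0.33  0.   -1.3  -0.14]
tray bar [ 0.4393 -0.323   0.0749] tilt 0.2 roll 0.1 yaw -23.0
nose_m [  73.  -320.4    7.9] lip_m [  48.2 -330.5   -5.5]
```

Request:
drive_tool(
  series=[
    [[0,0,-0.002],[0,0,0],0],
    [[0,0,-0.002],[0,0,0],0],
    [[0,0,0],[0,0,0],0],
  ],
)

```text
time: 20.2
tcp_pos: [0.4398, -0.3237, 0.0587]
tcp_rot: [0.2, 0.98, -0.001, 0.003]
wrist_force: [0.3, 0.1, -2.6]
grip_width: 0.0108
```

```bash
python3 plan.py
```

```text
t 20.2 tcp [ 0.4398 -0.3237  0.0587] xang 157.0 z [ 0.005 -0.004 -1.   ] w 0.0108 F [ 0.3  0.1 -2.6] j [-0.26 -0.06 -0.33  0.   -1.29 -0.14]
tray bar [ 0.4397 -0.3237  0.0722] tilt 0.2 roll 0.0 yaw -23.0
nose_m [  73.5 -321.1    5.5] lip_m [  48.8 -331.3   -7.9]
```

Bar back at 72 mm; release and rise.

Request:
drive_tool(
  series=[
    [[0,0,-0.001],[0,0,0],0.02],
    [[0,0,0],[0,0,0],0.06],
    [[0,0,0],[0,0,0],0.06],
    [[0,0,0],[0,0,0],0.06],
    [[0,0,0.01],[0,0,0],0.06],
    [[0,0,0.02],[0,0,0],0.06],
    [[0,0,0.03],[0,0,0],0.06],
    [[0,0,0.035],[0,0,0],0.06],
    [[0,0,0.035],[0,0,0],0.06],
    [[0,0,0.025],[0,0,0],0.06],
    [[0,0,0],[0,0,0],0.06],
  ],
)

```text
time: 21.12
tcp_pos: [0.4379, -0.3245, 0.2252]
tcp_rot: [0.2, 0.98, -0.003, 0.004]
wrist_force: [-0.2, -0.2, 0.3]
grip_width: 0.06
```

```bash
python3 - <<'E'
from st import *
st()
a=snap('top',None,1,'pics/f1.png');b=snap('scene',None,1,'pics/f2.png')
w=np.zeros((600,800,3),np.uint8)
w[:300,:]=cv2.resize(a[130:260,200:546],(800,300),interpolation=cv2.INTER_CUBIC)
w[300:,:]=cv2.resize(b[110:260,160:460],(800,300),interpolation=cv2.INTER_CUBIC)
cv2.imwrite('pics/f3.png',w)
E
```

```text
t 21.12 tcp [ 0.4379 -0.3245  0.2252] xang 156.9 z [ 0.007 -0.008 -1.   ] w 0.06 F [-0.2 -0.2  0.3] j [-0.26 -0.12 -0.08  0.01 -1.6  -0.14]
```

View pics/f3.png

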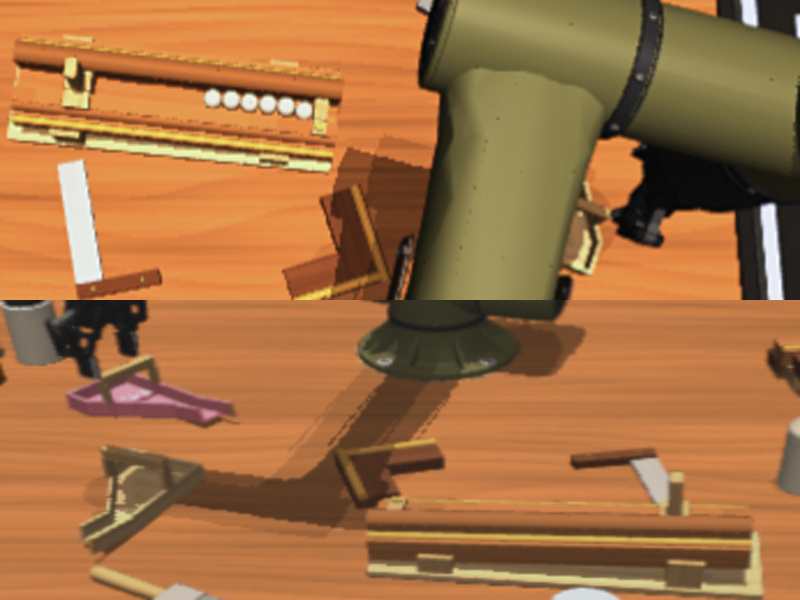

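```bash
python3 - <<'E'
from plan import *
s,Rt=st()
for n in('top','scene'):
    robot.snapshot(n)
    for q in('follower_grip','glue'):
        print(n,q,[(np.round(d['point'][::-1],1).tolist(),round(d['conf'],2)) for d in robot.landmark_of(n,q)])
P=mw(PM,(0,.2764,.074));print('grip',P,'pred',proj('top',P),proj('scene',P))
print('shift to tcp', P-[0,0,.019]-s['tcp_pos'])
import json
a=cv2.imread('pics/f1.png')
from crop import grid
grid(a,(195,140,275,200),10,'pics/g8.png')
E
```

```text
t 21.22 tcp [ 0.4372 -0.3235  0.2204] xang 156.9 z [ 0.003 -0.004 -1.   ] w 0.0598 F [-0.7  0.2 -0.7] j [-0.27 -0.11 -0.09  0.   -1.59 -0.14]
top follower_grip [([232.3, 158.3], 0.7), ([305.2, 178.2], 0.48)]
top glue [([341.8, 239.4], 0.73), ([174.1, 229.3], 0.71)]
scene follower_grip [([411.9, 202.7], 0.5)]
scene glue [([459.0, 201.1], 0.59)]
grip [0.58452537 0.25251323 0.13473579] pred [[230.40790894 159.96724546]] [[412.74310841 202.30764363]]
shift to tcp [ 0.14733726  0.57597156 -0.10461942]
```

View pics/g8.png

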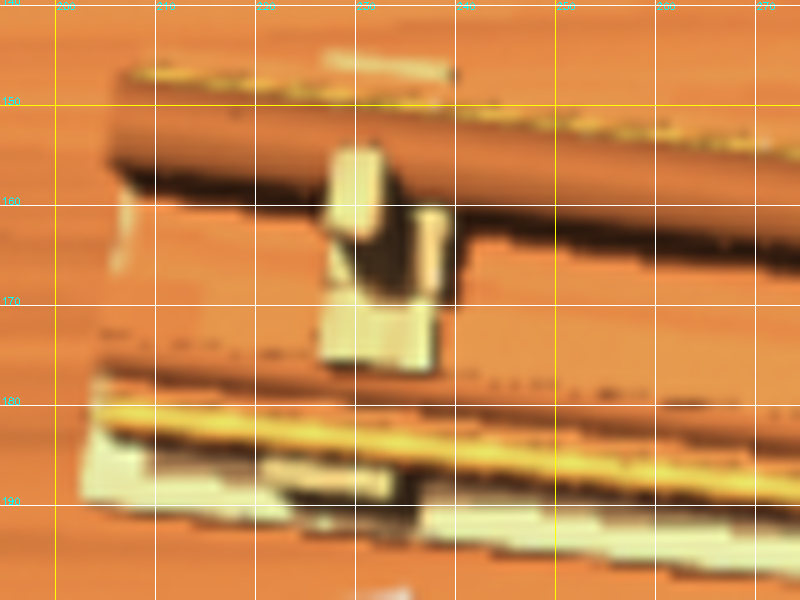

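Request:
drive_tool(
  series=[
    [[0,0.02,0.005],[0,0,-5],0.07],
    [[0,0.035,0.005],[0,0,-5],0.07],
    [[0,0.04,0.003],[0,0,-5],0.07],
    [[0.005,0.04,0.003],[0,0,-5],0.07],
    [[0.01,0.04,0],[0,0,-5],0.07],
    [[0.01,0.04,0],[0,0,-5],0.07],
    [[0.01,0.04,0],[0,0,-5],0.07],
    [[0.012,0.04,0],[0,0,-5],0.07],
    [[0.012,0.04,0],[0,0,-5],0.07],
    [[0.012,0.035,0],[0,0,-5],0.07],
    [[0.012,0.03,0],[0,0,-5],0.07],
    [[0.012,0.025,0],[0,0,-5],0.07],
  ],
)

```text
time: 22.52
tcp_pos: [0.5242, 0.1115, 0.225]
tcp_rot: [0.684, 0.73, 0.0, -0.008]
wrist_force: [0.1, -0.7, 0.7]
grip_width: 0.0698
```

```bash
cat > tab.py <<'E'
from plan import *
import sys
s,Rt=st()
y=float(sys.argv[1])/1e3;z=float(sys.argv[2])/1e3
P=mw(PM,(0,y,z));G=np.array(s['tcp_pos'])-.019*Rt[:,2]*-1*-1
print('grasp pt in m',(moul(np.array(s['tcp_pos'])-.019*Rt[:,2])*1e3).round(1))
print('shift',(P-[0,0,.019]-s['tcp_pos']).round(4))
ax=np.rad2deg(PM[2])+90
Rd=np.array([[np.cos(np.deg2rad(ax)),np.sin(np.deg2rad(ax)),0],[np.sin(np.deg2rad(ax)),-np.cos(np.deg2rad(ax)),0],[0,0,-1.]])
print('turn',(R.from_matrix(Rd)*R.from_quat(s['tcp_rot']).inv()).as_rotvec(degrees=True).round(2))
E
python3 tab.py 276 74
```

```text
t 22.52 tcp [0.5242 0.1115 0.225 ] xang 93.7 z [-0.011  0.011 -1.   ] w 0.0698 F [ 0.1 -0.7  0.7] j [ 0.57 -0.12 -0.08 -0.02 -1.62 -2.08]
grasp pt in m [-43.7 136.2 192.1]
shift [ 0.0602  0.1407 -0.1093]
turn [ -0.69  -0.57 -10.21]
```

Request:
drive_tool(
  series=[
    [[0.013,0.03,0],[0,0,-2.5],0.07],
    [[0.013,0.03,0],[0,0,-2.5],0.07],
    [[0.012,0.03,0],[0,0,-2.5],0.07],
    [[0.01,0.022,0],[-0.3,-0.3,-2],0.07],
    [[0.005,0.01,0],[-0.3,-0.3,0],0.07],
    [[0,0,0],[0,0,0],0.07],
    [[0,0,0],[0,0,0],0.07],
  ],
)

```text
time: 23.1
tcp_pos: [0.578, 0.2447, 0.2164]
tcp_rot: [0.744, 0.668, -0.005, -0.001]
wrist_force: [-0.2, -0.8, -0.5]
grip_width: 0.0698
```

```bash
python3 tab.py 276 74; python3 -c "
from h import *
snap('scene',(340,120,470,220),6,'pics/h1.png')"
```

```text
t 23.1 tcp [0.578  0.2447 0.2164] xang 83.9 z [-0.008 -0.006 -1.   ] w 0.0698 F [-0.2 -0.8 -0.5] j [ 0.72  0.12  0.14 -0.   -1.6  -2.4 ]
grasp pt in m [ -5.4 274.2 175. ]
shift [ 0.0065  0.0074 -0.1007]
turn [ 0.33 -0.45 -0.35]
```

View pics/h1.png

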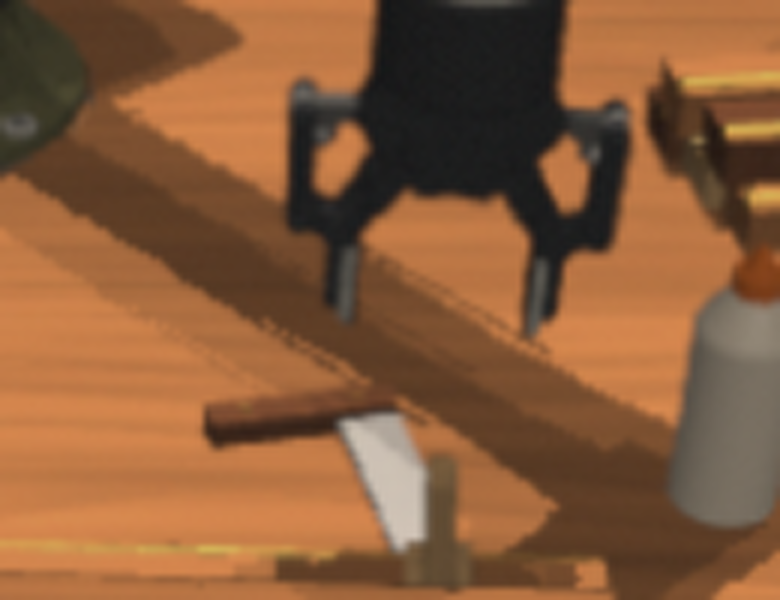

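Request:
drive_tool(
  series=[
    [[0.003,0.003,-0.015],[0,-0.2,0],0.07],
    [[0.003,0.002,-0.02],[0,-0.2,0],0.07],
    [[0.0,0,-0.02],[0,0,0],0.07],
    [[0,0,-0.018],[0,0,0],0.07],
    [[0,0,-0.01],[0,0,0],0.07],
    [[0,0,0],[0,0,0],0.07],
  ],
)

```text
time: 23.65
tcp_pos: [0.5838, 0.243, 0.1343]
tcp_rot: [0.745, 0.667, 0.001, 0.002]
wrist_force: [0.1, 0.1, 0.7]
grip_width: 0.0696
```

```bash
python3 tab.py 276 74; python3 -c "
from h import *
snap('scene',(340,120,470,220),6,'pics/h2.png')"
```

```text
t 23.65 tcp [0.5838 0.243  0.1343] xang 83.7 z [ 0.004 -0.002 -1.   ] w 0.0696 F [0.1 0.1 0.7] j [ 0.71  0.13  0.01  0.   -1.44 -2.39]
grasp pt in m [  0.3 268.   93.1]
shift [ 0.0007  0.0092 -0.0186]
turn [ 0.14  0.23 -0.18]
```

View pics/h2.png

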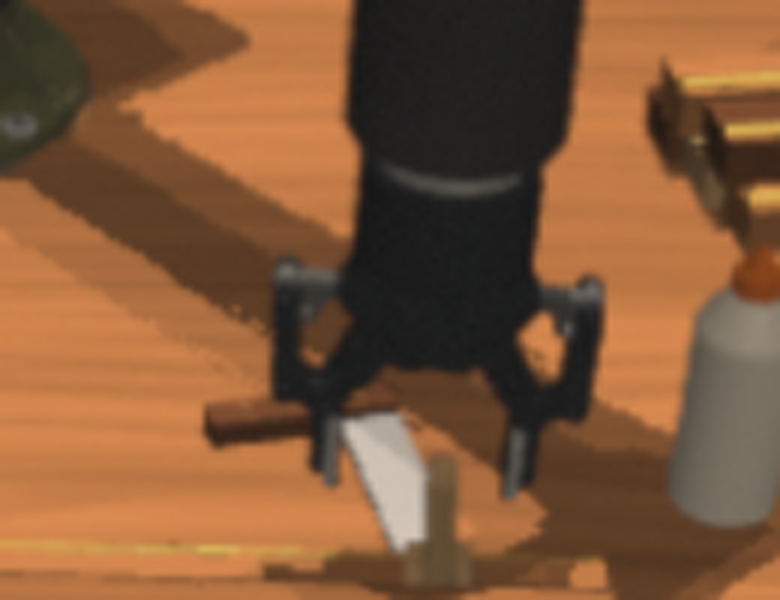

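Request:
drive_tool(
  series=[
    [[0,0.004,-0.006],[0,0.1,0],0.06],
    [[0,0.004,-0.006],[0,0,0],0.05],
    [[0,0.001,-0.005],[0,0,0],0.05],
    [[0,0,0],[0,0,0],0.05],
  ],
)

```text
time: 24.03
tcp_pos: [0.5859, 0.2526, 0.1222]
tcp_rot: [0.745, 0.667, 0.004, 0.003]
wrist_force: [0.0, 0.2, -0.9]
grip_width: 0.0504
```

```bash
python3 tab.py 276 74; python3 -c "
from h import *
snap('scene',(340,120,470,220),6,'pics/h3.png')"
```

```text
t 24.03 tcp [0.5859 0.2526 0.1222] xang 83.6 z [ 0.009  0.001 -1.   ] w 0.0504 F [ 0.   0.2 -0.9] j [ 0.72  0.15 -0.    0.01 -1.41 -2.41]
grasp pt in m [  1.2 277.   80.4]
shift [-0.0014 -0.0005 -0.0064]
turn [-0.08  0.53 -0.13]
```

View pics/h3.png

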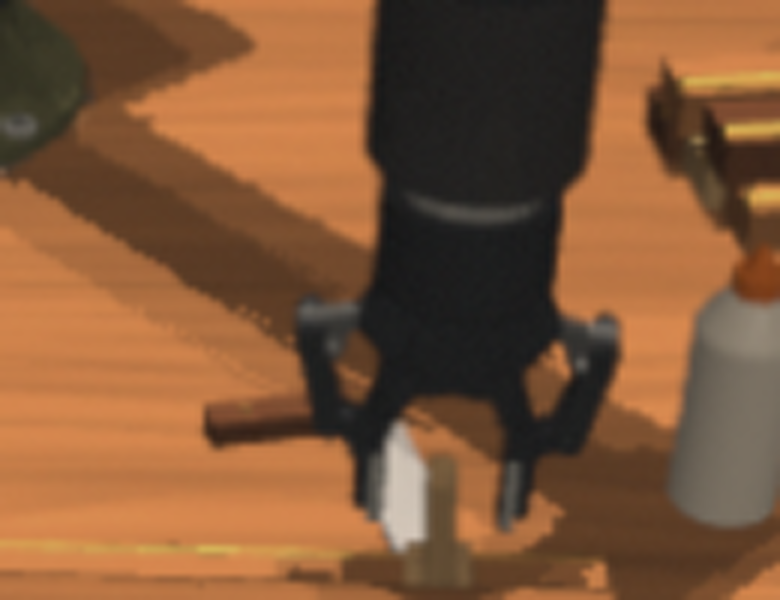

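Request:
drive_tool(
  series=[
    [[-0.001,0,-0.005],[0,0.3,0],0.03],
    [[0,0,0],[0,0,0],0.0],
    [[0,0,0],[0,0,0],0.0],
    [[0,0,0],[0,0,0],0.0],
    [[0,0,0],[0,0,0],0.0],
    [[0,0,0],[0,0,0],0.0],
  ],
  squeeze=30,
)

```text
time: 24.58
tcp_pos: [0.5855, 0.2533, 0.1186]
tcp_rot: [0.745, 0.667, 0.003, 0.001]
wrist_force: [-1.3, -1.6, -1.0]
grip_width: 0.0144
```

```bash
python3 tab.py 276 74; python3 -c "
from plan import *
print((Rm(PM[2])[:,1]*-1).round(4))"
```

```text
t 24.58 tcp [0.5855 0.2533 0.1186] xang 83.6 z [ 0.006  0.004 -1.   ] w 0.0144 F [-1.3 -1.6 -1. ] j [ 0.72  0.15 -0.    0.   -1.41 -2.4 ]
grasp pt in m [  0.7 277.4  76.8]
shift [-0.001  -0.0012 -0.0029]
turn [-0.22  0.33 -0.13]
[-0.1129 -0.9917 -0.061 ]
```

Request:
drive_tool(
  series=[
    [[-0.0006,-0.005,-0.0003],[0,0,0],0],
    [[-0.0011,-0.0099,-0.0006],[0,0,0],0],
    [[-0.0011,-0.0099,-0.0006],[0,0,0],0],
    [[-0.0011,-0.0099,-0.0006],[0,0,0],0],
    [[-0.0011,-0.0099,-0.0006],[0,0,0],0],
    [[-0.0011,-0.0099,-0.0006],[0,0,0],0],
    [[-0.0011,-0.0099,-0.0006],[0,0,0],0],
    [[-0.0006,-0.005,-0.0003],[0,0,0],0],
    [[0,0,0],[0,0,0],0],
  ],
)

```text
time: 25.33
tcp_pos: [0.5771, 0.1779, 0.114]
tcp_rot: [0.745, 0.667, 0.006, -0.001]
wrist_force: [1.1, 1.1, -1.3]
grip_width: 0.0142
```

```bash
python3 tab.py 147 76
```

```text
t 25.33 tcp [0.5771 0.1779 0.114 ] xang 83.6 z [ 0.009  0.01  -1.   ] w 0.0142 F [ 1.1  1.1 -1.3] j [ 0.63  0.06 -0.11 -0.   -1.39 -2.31]
grasp pt in m [  0.9 201.2  76.9]
shift [-0.0072 -0.0538 -0.0042]
turn [-0.55  0.49 -0.1 ]
```

Request:
drive_tool(
  series=[
    [[-0.0006,-0.005,-0.0003],[-0.2,0.2,0],0],
    [[-0.0011,-0.009,-0.0006],[-0.2,0.2,0],0],
    [[-0.0011,-0.009,-0.0006],[0,0,0],0],
    [[-0.0011,-0.009,-0.0006],[0,0,0],0],
    [[-0.0008,-0.007,-0.0004],[0,0,0],0],
    [[-0.0006,-0.005,-0.0003],[0,0,0],0],
    [[0,0,0],[0,0,0],0],
  ],
)

```text
time: 25.92
tcp_pos: [0.5717, 0.1298, 0.1111]
tcp_rot: [0.745, 0.667, 0.002, -0.001]
wrist_force: [1.0, 1.8, -2.1]
grip_width: 0.0145
```

```bash
python3 tab.py 147 76; python3 look.py k1 n
```

```text
t 25.92 tcp [0.5717 0.1298 0.1111] xang 83.6 z [ 0.002  0.003 -1.   ] w 0.0145 F [ 1.   1.8 -2.1] j [ 0.56  0.02 -0.15 -0.   -1.39 -2.25]
grasp pt in m [  1.1 152.9  76.9]
shift [-0.0018 -0.0057 -0.0013]
turn [-0.19  0.13 -0.09]
t 25.92 tcp [0.5717 0.1298 0.1111] xang 83.6 z [ 0.002  0.003 -1.   ] w 0.0145 F [ 1.   1.8 -2.1] j [ 0.56  0.02 -0.15 -0.   -1.39 -2.25]
tray bar [0.5717 0.1298 0.1247] tilt 0.7 roll 0.2 yaw -96.4
nose_m [41.7  3.9 36.9] lip_m [25.7 24.1 21.8]
```

View pics/k1_top.png

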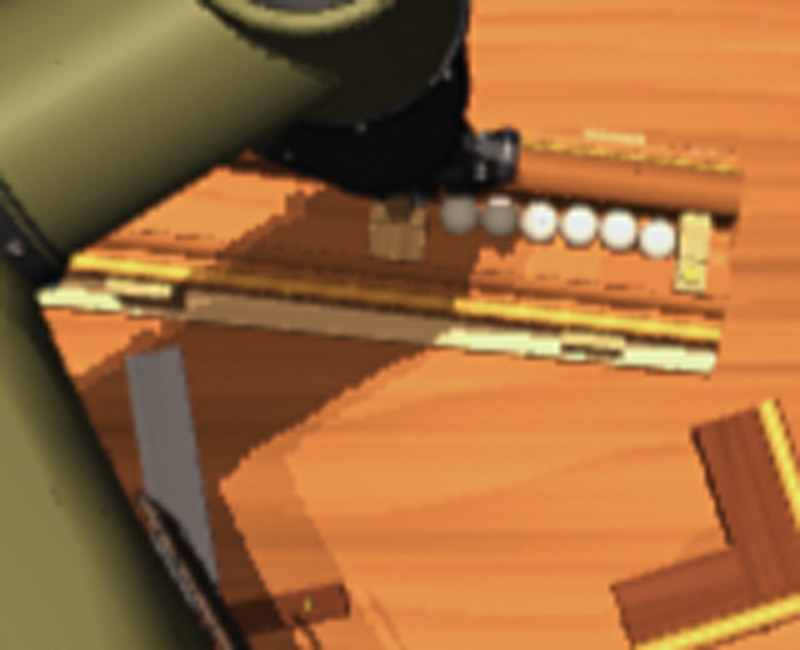

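Request:
drive_tool(
  series=[
    [[-0.0003,-0.003,-0.0002],[0,0,0],0],
    [[-0.0003,-0.002,-0.0001],[0,0,0],0],
    [[0,0,0],[0,0,0],0],
  ],
)

```text
time: 26.27
tcp_pos: [0.5712, 0.1252, 0.1108]
tcp_rot: [0.745, 0.667, 0.002, -0.0]
wrist_force: [1.8, -0.6, -2.5]
grip_width: 0.0146
```

```bash
python3 tab.py 147 76; python3 -c "
from h import *
snap('top',(270,155,350,205),9.5,'pics/k2.png')"
```

```text
t 26.27 tcp [0.5712 0.1252 0.1108] xang 83.6 z [ 0.002  0.003 -1.   ] w 0.0146 F [ 1.8 -0.6 -2.5] j [ 0.56  0.02 -0.16 -0.   -1.39 -2.24]
grasp pt in m [  1.1 148.3  76.9]
shift [-0.0013 -0.0011 -0.001 ]
turn [-0.15  0.12 -0.14]
```

View pics/k2.png

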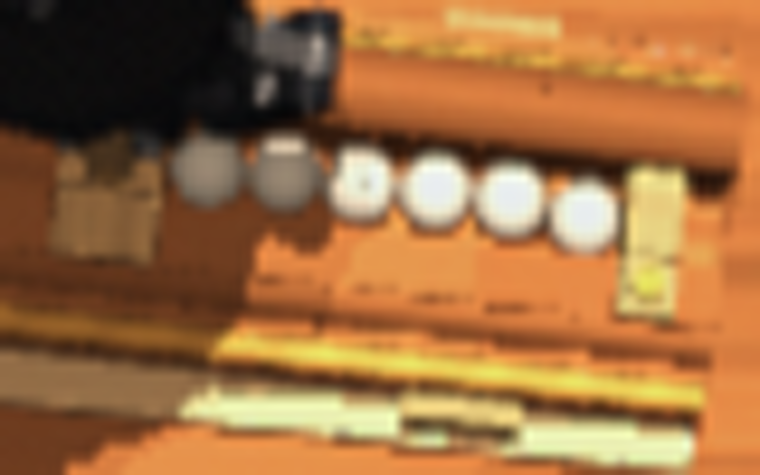

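Request:
drive_tool(
  series=[
    [[-0.0003,-0.002,-0.0001],[0,0,0],0],
    [[-0.0002,-0.001,-0.0001],[0,0,0],0],
    [[0,0,0],[0,0,0],0],
  ],
)

```text
time: 26.57
tcp_pos: [0.571, 0.1228, 0.1107]
tcp_rot: [0.745, 0.667, 0.002, -0.0]
wrist_force: [1.1, 1.1, -1.9]
grip_width: 0.0143
```

```bash
python3 tab.py 147 76
```

```text
t 26.57 tcp [0.571  0.1228 0.1107] xang 83.7 z [ 0.003  0.003 -1.   ] w 0.0143 F [ 1.1  1.1 -1.9] j [ 0.55  0.01 -0.16 -0.   -1.39 -2.23]
grasp pt in m [  1.1 145.9  76.9]
shift [-0.0011  0.0012 -0.0008]
turn [-0.19  0.16 -0.18]
```

Request:
drive_tool(
  series=[
    [[-0.0002,-0.0015,-0.0001],[0,0,0],0],
    [[-0.0001,-0.001,-0.0001],[0,0,0],0],
    [[0,0,0],[0,0,0],0],
  ],
)

```text
time: 26.82
tcp_pos: [0.5708, 0.1218, 0.1106]
tcp_rot: [0.745, 0.667, 0.003, -0.001]
wrist_force: [1.9, 1.9, -2.4]
grip_width: 0.0145
```

```bash
python3 tab.py 147 76; python3 -c "
from h import *
snap('top',(270,155,350,205),9.5,'pics/k3.png')"
```

```text
t 26.82 tcp [0.5708 0.1218 0.1106] xang 83.7 z [ 0.004  0.006 -1.   ] w 0.0145 F [ 1.9  1.9 -2.4] j [ 0.55  0.01 -0.16 -0.   -1.39 -2.23]
grasp pt in m [  1.1 144.8  76.9]
shift [-0.0009  0.0022 -0.0007]
turn [-0.34  0.22 -0.24]
```

View pics/k3.png

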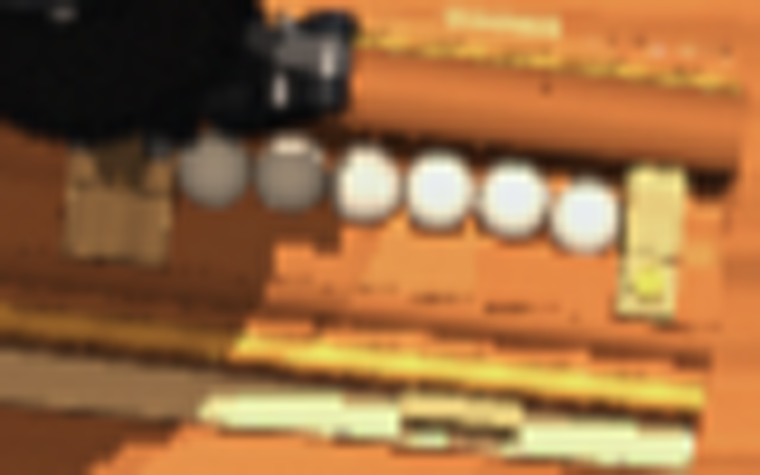

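Request:
drive_tool(
  series=[
    [[-0.0002,-0.0015,-0.0001],[0,0,0],0],
    [[-0.0002,-0.0015,-0.0001],[0,0,0],0],
    [[-0.0002,-0.0015,0],[0,0,0],0],
  ],
)

```text
time: 27.12
tcp_pos: [0.5708, 0.1207, 0.1106]
tcp_rot: [0.744, 0.668, 0.006, -0.002]
wrist_force: [2.6, 8.2, -2.8]
grip_width: 0.0143
```

```bash
python3 tab.py 147 76
```

```text
t 27.12 tcp [0.5708 0.1207 0.1106] xang 83.9 z [ 0.006  0.012 -1.   ] w 0.0143 F [ 2.6  8.2 -2.8] j [ 0.55  0.01 -0.17 -0.01 -1.39 -2.22]
grasp pt in m [  1.1 143.6  76.9]
shift [-0.0009  0.0033 -0.0007]
turn [-0.68  0.35 -0.35]
```

Request:
drive_tool(
  series=[
    [[0,0,0],[0,0,0],0],
    [[0,0,0],[0,0,0],0.02],
    [[0,0,0],[0,0,0],0.04],
    [[0,0,0],[0,0,0],0.045],
    [[0,0,0],[0,0,0],0.045],
    [[0,0,0.015],[0,0,0],0.045],
    [[0,0,0.02],[0,0,0],0.045],
    [[0,0,0.03],[0,0,0],0.045],
    [[0,0,0.03],[0,0,0],0.045],
    [[0,0,0.02],[0,0,0],0.045],
  ],
)

```text
time: 27.95
tcp_pos: [0.5644, 0.113, 0.2224]
tcp_rot: [0.744, 0.668, -0.007, -0.002]
wrist_force: [0.2, 0.0, 0.4]
grip_width: 0.045
```

Request:
drive_tool(
  series=[
    [[-0.03,0.01,0.02],[0,0,0],0.045],
    [[-0.04,0.02,0.02],[0,0,0],0.045],
    [[-0.04,0.02,0.01],[0,0,0],0.045],
    [[-0.035,0.02,0],[0,0,0],0.045],
    [[-0.02,0.01,0],[0,0,0],0.045],
    [[0,0,0],[0,0,0],0.045],
    [[0,0,0],[0,0,0],0.045],
  ],
)

```text
time: 28.53
tcp_pos: [0.4019, 0.1863, 0.2766]
tcp_rot: [0.747, 0.665, -0.007, 0.0]
wrist_force: [-0.7, 0.6, -0.6]
grip_width: 0.0447
```

```bash
python3 - <<'E'
from plan import *
st()
snap('top',(200,130,360,230),5,'pics/l1.png');b=snap('scene',(290,150,450,250),5,'pics/l2.png')
E
```

```text
t 28.53 tcp [0.4019 0.1863 0.2766] xang 83.4 z [-0.01 -0.01 -1.  ] w 0.0447 F [-0.7  0.6 -0.6] j [ 0.89 -0.36 -0.19 -0.   -1.76 -2.58]
```

View pics/l1.png

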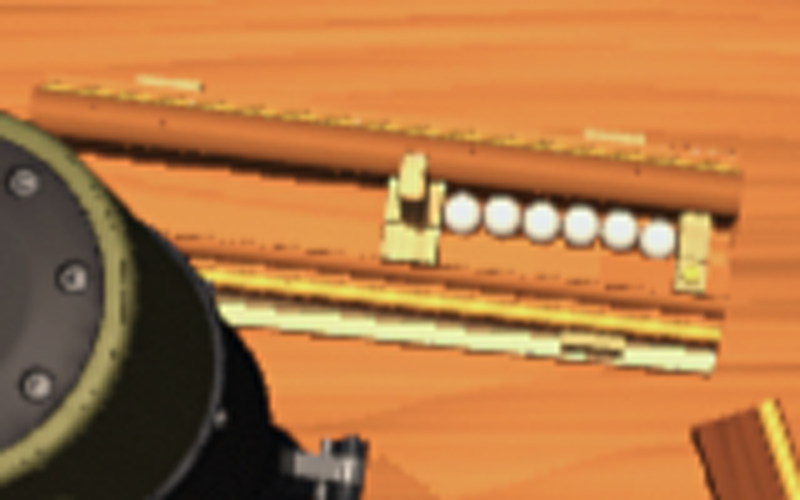

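View pics/l2.png

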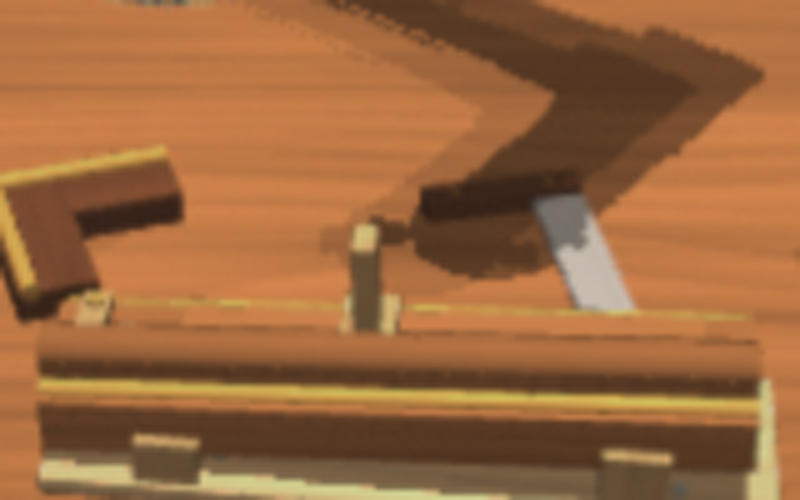

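```bash
python3 - <<'E'
from h import *
b=snap('scene',None,1,'pics/z1.png');a=cv2.imread('pics/scene0.png')
w=np.zeros((600,800,3),np.uint8)
w[:300]=cv2.resize(a[110:330,60:560],(800,300));w[300:]=cv2.resize(b[110:330,60:560],(800,300));cv2.imwrite('pics/z2.png',w)
E
```

```text
(no output)
```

View pics/z2.png

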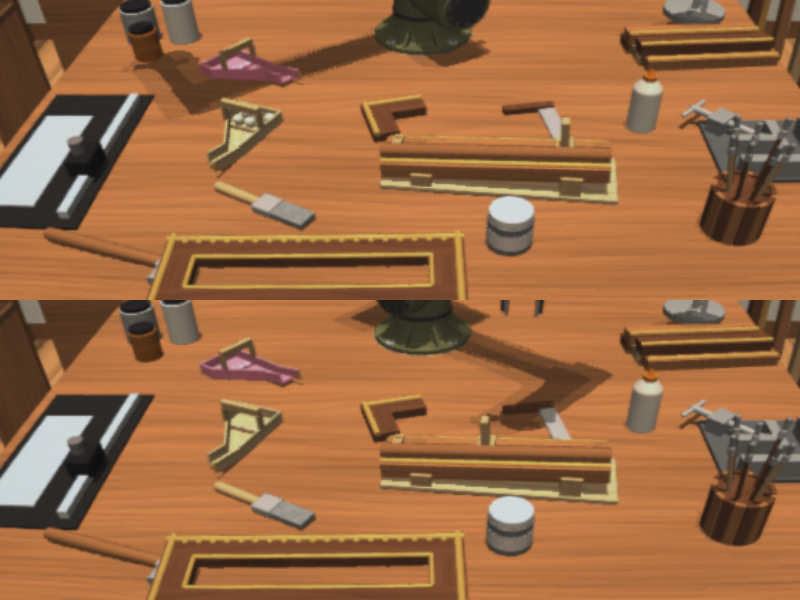

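The tray lies flat and empty where it started, the bystanders are where they were, and the arm is clear of everything. I'm handing in.

```bash
python3 -c "
from rig import robot
print(robot.job_done(), robot.read_state()['time'])"
```

```text
the job is handed in; nothing more can be done
the job is handed in; nothing more can be done
```

The job is done and handed in at about 29 s on the robot's clock; no verdict was reported.

**What I did:**
- I gripped the plywood tray by its bar, rested its nose on the back rail at about y = 0.20 m and tipped it.
- Two beads ran out, then the other four jammed side by side in the funnel. I rolled the tray toward its straight side and rocked it back to line them up, and they then ran out in single file.
- I set the tray back down flat near where it started.
- I gripped the follower's tab and slid it down about 134 mm, until the force rose to 8 N, then let go and backed away.

**Last checks:**
- **Beads and follower:** the top picture shows six touching beads between the end stop and the follower. The bead spacing in pixels agrees with 22 mm beads in contact.
- **Tray and bystanders:** the scene picture shows the tray empty and flat. The bystanders look unmoved by eye against the first picture; I did not measure their positions.

**What disagreed:**
- **Follower start:** it measured about 13 mm down from the top before I touched it.
- **Follower end:** its tab measured about 3 mm further down than six tight beads should put it. That is about as accurate as my fit of the moulding's position, and the force stop and the picture both show the row closed.
- **Tray pushed at the rail:** during the second pour attempt the tray pressed on the rail with about 7 N.

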